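# Tighten the reservoir cover knobs crosswise

### The arm

A 6-joint arm with a two-finger parallel gripper is mounted at the origin on the work surface. World frame = base frame: x ahead of the robot, y to its left, z up, the work surface at z = 0. Lengths are in mm, angles in rad, forces in N, time in s.
With the tool pointing down it reaches from about 275 to 750 mm from the base axis. Payload 10.2 kg.
Tool frame: the origin (TCP) lies at the very end of the fingers, on their centre line; the grasp point (between the pads) lies 19 mm behind it; x points along the fingers, y is the direction in which the jaws open and shut, and the axes are right-handed (so a half turn about x gives the same grasp; the last joint's range is limited). The gripper opens to 85 mm and grips with 20 to 120 N. Pads are 22 mm wide; open, the fingers measure 114 mm over their backs; the gripper's body (76 mm by 85 mm) begins 54 mm behind the grasp point. The pads swing forward as they close: fully open they stand 13 mm farther back than shut.
Start: joints at [-1.405, 0.313, 1.498, -0, 1.331, -0.223], TCP at [199.004, -485.828, 231.294] pointing down, gripper open.
Joint ranges: [-2.94, 2.94], [-0.97, 2.17], [0.19, 2.56], [-1.23, 4.37], [0.02, 3.11], [-2.88, 2.88]. Speed limits (rad/s): [2.39, 2.39, 3.01, 3.14, 3.14, 3.14].

### API

Orientations are given as a unit quaternion [w, x, y, z].
In Python, from rig import ctrl, viewer, finish_job gives the robot as it stands.
- The arm moves only by the tool carry_out, never from a script. Its argument "targets" is a list of rows, each an object of numbers: "x", "y", "z": the shift along the world's x, y, z in m; "ax", "ay", "az": the turn, a rotation vector about the world's x, y, z in rad; "hand": the opening, from -1 (shut) to 1 (fully open). A call has 1 to 5 rows; each row is the pose to reach, as a shift and turn from the pose commanded when the call began; what a row does not reach only later rows make up. A row lasts 1/8 s, in which the tool goes at most 62.5 mm and 10.7 degrees, less where a joint would pass 70% of its speed; a pose out of reach is approached as far as the arm can. A call with a gripper value outside its range is refused whole. The fingers move at their own pace and stop on an object; "grip_force" is the grip in N (left out, the last holds). Time passes only in rows, so rows that repeat a pose let the fingers close. It gives the time, the measured TCP pose, the force and the opening at its end, in the units of the state.
- ctrl.sense(): the state, without advancing time (a new reading comes with each control period).
- viewer.capture(name): name is "side" or "top"; returns the picture (384x512x3 uint8, blue, green, red); there is no depth.
- viewer.camera_info(name): a dict with "fx", "fy", "cx", "cy" (pixels), "k1" (the pictures are not rectified: a ray, as slopes to the right and down, at radius r is drawn at 1 + k1 r^2 times it, then the intrinsics apply), "R" (3x3) and "t" (3): a world point X has camera coordinates R X + t. Camera axes: x right, y down, z forward; pixel columns grow to the right and rows downward; lengths in mm; the calibration is good to about 2 mm. A picture is of the moment at which its call begins. camera_info takes no time and is no camera call.
- finish_job(): hands the job in, once; it reports no verdict.
The state is a dict: "time_s": time; "joints": joint angles; "dq": joint speeds; "tau": joint torques, N m; "eef_pos": TCP position; "ee_rot": TCP orientation; "force": force on the tool from outside, world axes, zero at the start; "wrist_torque": the same for the moment, N m; "grip_width": opening from 0.0 (shut) to 1.0 (fully open).
Only numpy, scipy, OpenCV 4.12 (cv2) and the standard library are available. Lean on these libraries where they do the work, as an engineer would, in place of code of your own. Each camera call takes 0.05 s, during which the arm holds its last target. There are 200 camera calls.

### The job

The four bar knobs on the oil reservoir's cover are loose: hand-tighten them clockwise in star order (after the first knob always the one diagonally opposite, then the other two) in two passes. In the first pass only nip each one up, about 20 degrees past the point where you feel it bite; when all four are nipped up, take each in star order again to about 60 degrees past its bite in all, and not much over, so as not to crush its rubber bush. Do not bang into the tank, leave the other things on the bench where they are and let go at the end.

Things in the scene. Friction and masses are not known exactly. Their poses are not given: they have to be found in the camera images.
- tank: Grey box-shaped oil reservoir, 250 x 250 x 100 mm high, fixed to the bench; square aluminium cover plate on it, top at 108 mm. Origin: centre of the underside, z up, x and y square to its sides. Knobs at the cover's corners, 68 mm from the centre along x and y, in the order 1, 2, 3, 4 round the square: 1 is diagonal to 3, 2 to 4. Filler cap in the middle, 52 mm wide, top at 132 mm.
- grip1 (a point): Knob 1, at the tank's -x +y corner. Black plastic bar knob on an upright stud: bar 54 mm long, 14 mm thick, 24 mm high (140 to 164 mm above the bench), on a 13.6 mm thick hub over a washer (top at 124 mm). This point: on the knob's axis at mid-height of the bar, 152 mm above the bench; x along the bar, y across it, z up. Clockwise seen from above tightens; the knob keeps its height.
- grip2 (a point): Knob 2, at the tank's +x +y corner. Like knob 1. Each knob first runs down easily (0.04 N m) for 0.25 to 0.8 rad, different for each and not shown by the bar's angle; then it bites on its rubber bush: the torque rises to 0.25 N m, then by 0.15 N m per rad that its screw goes on. It stays tight when let go.
- grip3 (a point): Knob 3, at the tank's +x -y corner. Like knob 1. The bar is sprung on its screw (2.5 N m per rad): under load it runs ahead of the screw by torque / 2.5, about 0.1 rad at the bite and 0.16 rad when tight, and springs back by as much when let go.
- grip4 (a point): Knob 4, at the tank's -x -y corner. Like knob 1. A slotted stud end (11 mm wide) shows in the top of each bar, reaching 170 mm above the bench; it turns with the bar until the bite and then stands still.
- screw1 (a joint): How far the screw of knob 1 has gone past its bite, rad: 0 until it bites, then growing as it is tightened.
- screw2 (a joint): How far the screw of knob 2 has gone past its bite, rad: 0 until it bites, then growing as it is tightened.
- screw3 (a joint): How far the screw of knob 3 has gone past its bite, rad: 0 until it bites, then growing as it is tightened.
- screw4 (a joint): How far the screw of knob 4 has gone past its bite, rad: 0 until it bites, then growing as it is tightened.
- coupling: Brass hose coupling, 34 mm diameter, 55 mm high, standing loose; origin under its centre. Bystander.
- gauge: Round pressure gauge, 64 mm diameter, 28 mm high, lying face up, loose; origin under its centre. Bystander.
- can: Grey can, 60 mm diameter, 130 mm high, standing loose; origin under its centre. Bystander.
- wrench: Steel open-ended wrench lying on the bench along its x axis, loose; origin under its middle. Bystander.

How it is judged:
By the outcome, as a careful person would: the job done as asked, in the order asked, and still so for the second after the job is handed in, with the robot touching nothing.
It also fails if it takes over 72 s, if anything falls off the work surface, if the arm or the gripper's body presses on something with over 40 N, if the wrist force passes 120 N, or if a joint passes its speed limit or range.

## Working session

There is one attempt and no reset: what is moved stays moved. The work goes in short steps, Python scripts to look and compute and a tool call to move; the robot and the scene stay as the last step left them, time stands still between calls to the robot, and variables do not carry over. Pictures are saved under pics/ and viewed, about 8 in all and at most 12, crops included, and the job is handed in when it is done.

Besides the shell and the picture viewer there is one more tool, called as name(argument=value, ...), one argument or row to a line, values as JSON. carry_out: Moves the arm, as the interface text tells. Its arguments: {"type":"object","properties":{"targets":{"type":"array"},"grip_force":{"type":"number"}},"required":["targets"]}

```bash
ls; mkdir -p pics
python3 - <<'E'
from rig import ctrl, viewer
import cv2,numpy as np
s=ctrl.sense();print({k:np.round(v,3).tolist() for k,v in s.items()})
for n in("top","side"):
    im=viewer.capture(n);cv2.imwrite(f"pics/{n}0.png",im);print(n,viewer.camera_info(n))
E
```

```text
pics
{'time_s': 0.0, 'joints': [-1.405, 0.313, 1.498, -0.0, 1.331, -0.223], 'dq': [0.001, -0.003, 0.001, 0.001, -0.0, -0.0], 'tau': [0.0, -41.227, -25.974, -0.0, 0.004, -0.0], 'eef_pos': [198.954, -485.559, 230.716], 'ee_rot': [0.136, 0.694, 0.137, -0.694], 'force': [-0.432, 0.031, -0.425], 'wrist_torque': [0.015, -0.036, 0.06], 'grip_width': 1.0}
top {'fx': 433.86894787059185, 'fy': 433.86894787059185, 'cx': 260.7743938211545, 'cy': 185.58201177992655, 'k1': -0.016476160142636986, 'R': array([[-0.02699327, -0.99962765,  0.00399142],
       [-0.99329324,  0.02637272, -0.11257447],
       [ 0.11242729, -0.0070034 , -0.99363527]]), 't': array([-5.86975319e-02,  5.45238706e+02,  1.17932603e+03])}
side {'fx': 445.0138994969555, 'fy': 445.0138994969555, 'cx': 257.6262878368897, 'cy': 192.54201396218141, 'k1': -0.16628196480319524, 'R': array([[-0.96949045, -0.24512591, -0.00124339],
       [-0.18696542,  0.74272298, -0.64296695],
       [ 0.15853136, -0.62311785, -0.76589291]]), 't': array([ 517.30346825,  197.19493148, 1078.02783911])}
```

View pics/top0.png

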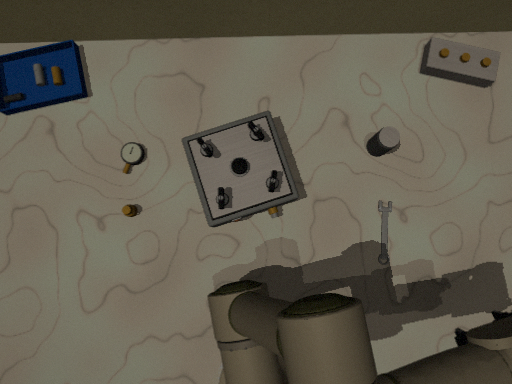

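View pics/side0.png

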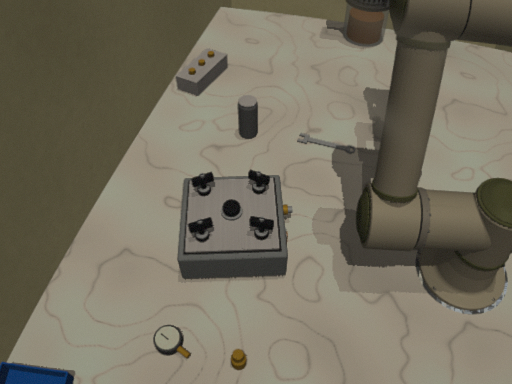

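```bash
cat > h.py <<'E'
import numpy as np,cv2
from rig import ctrl,viewer
def proj(n,X):
    c=viewer.camera_info(n);p=np.atleast_2d(X)@np.array(c["R"]).T+c["t"];s=p[:,:2]/p[:,2:]
    s=s*(1+c["k1"]*(s**2).sum(1,keepdims=True));return s*[c["fx"],c["fy"]]+[c["cx"],c["cy"]]
def back(n,uv,z):
    c=viewer.camera_info(n);d=(np.array(uv,float)-[c["cx"],c["cy"]])/[c["fx"],c["fy"]];s=d.copy()
    for _ in range(20): s=d/(1+c["k1"]*(s@s))
    R=np.array(c["R"]);o=-R.T@c["t"];v=R.T@np.r_[s,1];return (o+v*(z-o[2])/v[2])[:2]
E
python3 - <<'E'
from h import *
t=cv2.imread("pics/top0.png")[100:240,170:310];s=cv2.imread("pics/side0.png")[160:285,170:300]
a=cv2.resize(t,None,fx=4,fy=4,interpolation=3);b=cv2.resize(s,(int(130*4.0),500),interpolation=3)
b=cv2.LUT(b,(255*(np.arange(256)/255)**.6).astype('u1'));a=cv2.LUT(a,(255*(np.arange(256)/255)**.6).astype('u1'))
cv2.imwrite("pics/a.png",a);cv2.imwrite("pics/b.png",b)
E
```

```text
(no output)
```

View pics/a.png

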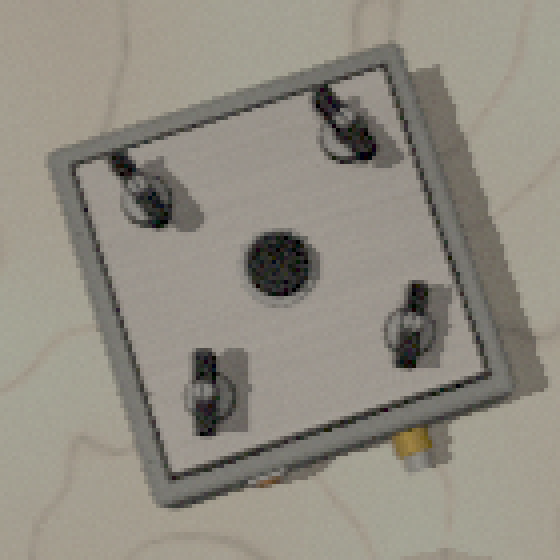

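View pics/b.png

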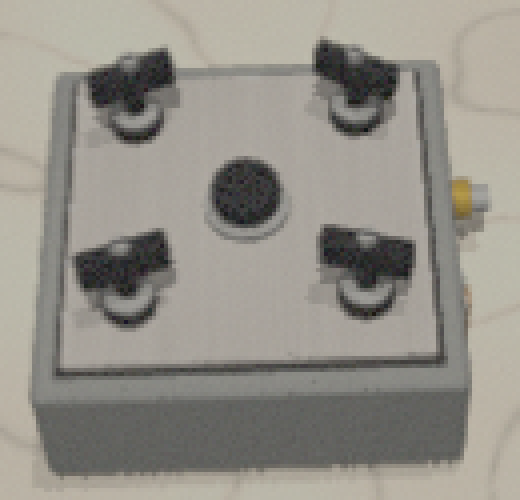

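```bash
cat > fit.py <<'E'
from h import *
from scipy.optimize import minimize,least_squares
def box(cx,cy,a,z0=140,z1=164,L=54,W=14):
    c,s=np.cos(a),np.sin(a)
    return np.array([[cx+c*i*L/2-s*j*W/2,cy+s*i*L/2+c*j*W/2,z] for i in(-1,1) for j in(-1,1) for z in(z0,z1)])
K=16
def hullmask(n,X,off,shape):
    p=(proj(n,X)-off+.5)*K;h=cv2.convexHull(np.round(p).astype(np.int32))
    m=np.zeros((shape[0]*4,shape[1]*4),'u1');cv2.fillConvexPoly(m,np.round(h/4).astype(np.int32),255)
    return cv2.resize(m,(shape[1],shape[0]),interpolation=cv2.INTER_AREA)/255.
def bar(cx,cy,ims,hub=None):
    """fit common (dx,dy,a) of bar to darkness images of both views"""
    P=[]
    for n,im in ims.items():
        q=proj(n,[cx,cy,150])[0];off=np.round(q-[20,20]).astype(int);g=im[off[1]:off[1]+40,off[0]:off[0]+40].max(2).astype(float)
        d=np.clip((95-g)/50,0,1)
        P.append((n,off,d))
    def cost(v,full=False):
        e=0
        for n,off,d in P:
            m=hullmask(n,box(cx+v[0],cy+v[1],v[2]),off,d.shape)
            near=cv2.dilate(m,np.ones((5,5)))>0
            e+=(np.abs(m-d)*(near)).sum()-1.0*(m*d).sum()
        return e+0.02*(v[0]**2+v[1]**2)
    best=min((cost([0,0,a]),a) for a in np.arange(0,np.pi,.05))
    r=minimize(cost,[0,0,best[1]],method="Nelder-Mead",options=dict(initial_simplex=[[0,0,best[1]],[4,0,best[1]],[0,4,best[1]],[0,0,best[1]+.2]]))
    return r.x,r.fun
E
python3 - <<'E'
from fit import *
A=lambda p:np.array(p)/4.+[170,100]-.4
tc=[A(p) for p in [(50,155),(398,42),(515,390),(165,505)]]
w=np.array([back("top",p,100) for p in tc]);print(w)
S=lambda p:np.array(p)/4.+[170,160]-.4
sc=[S(p) for p in [(57,75),(436,62),(470,385),(32,400)]]
w2=np.array([back("side",p,100) for p in sc]);print(w2)
# order of w: left-up(+x+y) , right-up(+x -y), right-down, left-down
def ang(w):
    e=[w[0]-w[1],w[3]-w[2]];f=[w[0]-w[3],w[1]-w[2]]
    return [np.arctan2(v[1],v[0])-np.pi/2 for v in e]+[np.arctan2(v[1],v[0]) for v in f],[np.hypot(*v) for v in e+f]
print("top",w.mean(0),ang(w))
print("side",w2.mean(0))
for i in range(4): print(i,w2[i]-w2[(i+1)%4],np.hypot(*(w2[i]-w2[(i+1)%4])))
print("cap top",back("top",A((280,263)),132),"side",back("side",S((245,190)),132))
c=w.mean(0);yaw=np.mean(ang(w)[0]);print(c,yaw)
ims={n:cv2.imread(f"pics/{n}0.png") for n in("top","side")}
c_,s_=np.cos(yaw),np.sin(yaw)
for k,(i,j) in enumerate([(-1,1),(1,1),(1,-1),(-1,-1)]):
    x,y=c+68*np.array([c_*i-s_*j,s_*i+c_*j])
    for sub in(("top","side"),("top",),("side",)):
        v,f=bar(x,y,{n:ims[n] for n in sub});print(k+1,sub,round(x+v[0],1),round(y+v[1],1),np.round(v,2),round(f,1))
E
```

```text
[[ 669.23085275  191.73349781]
 [ 740.35922183  -41.99772231]
 [ 504.21384711 -111.83330693]
 [ 435.28983345  118.48624894]]
[[ 740.7687801   -41.8590203 ]
 [ 505.85376315 -112.40864157]
 [ 434.46305072  121.70486265]
 [ 669.88525918  192.02946266]]
top [587.27343878  39.09717938] ([np.float64(0.2954125667952523), np.float64(0.29077211203307995), np.float64(0.30343262329463744), np.float64(0.28753599277162095)], [np.float64(244.31440429811116), np.float64(240.41135055313507), np.float64(245.13987839790013), np.float64(246.2552474239933)])
side [587.74271329  39.86666586]
0 [234.91501695  70.54962127] 245.2800730836795
1 [  71.39071243 -234.11350422] 244.75654573004752
2 [-235.42220846  -70.32460001] 245.70137484767432
3 [-70.88352092 233.88848295] 244.39373149857622
cap top [587.29401326  38.99720793] side [587.44453004  42.64225465]
[587.27343878  39.09717938] 0.29428832372364766
1 ('top', 'side') 504.5 86.1 [1.98 1.68 0.  ] -263.1
1 ('top',) 503.5 86.4 [1.   1.95 3.13] -74.3
1 ('side',) 503.8 85.6 [1.34 1.1  0.01] -196.4
2 ('top', 'side') 632.8 124.0 [0.14 0.08 0.6 ] -204.0
2 ('top
[... 374 characters left out ...]
st[1]],method="Nelder-Mead",options=dict(initial_simplex=[[0,0,best[1]],[4,0,best[1]],[0,4,best[1]],[0,0,best[1]+.2]]))
    res = _minimize_neldermead(fun, x0, args, callback, bounds=bounds,
                               **options)
    fxr = func(xr)
    fx = function(np.copy(x), *(wrapper_args + args))
  File "fit.py", line 21, in cost
    m=hullmask(n,box(cx+v[0],cy+v[1],v[2]),off,d.shape)
  File "fit.py", line 8, in hullmask
    p=(proj(n,X)-off+.5)*K;h=cv2.convexHull(np.round(p).astype(np.int32))
       ~~~~^^^^^
  File "h.py", line 4, in proj
    c=viewer.camera_info(n);p=np.atleast_2d(X)@np.array(c["R"]).T+c["t"];s=p[:,:2]/p[:,2:]
ValueError: time passes only in moves, steps and waits
```

```bash
sed -i 's/^def proj/_C={n:viewer.camera_info(n) for n in("top","side")}\ndef proj/; s/c=viewer.camera_info(n)/c=_C[n]/' h.py
cat >> fit.py <<'E'
C=np.array([587.5,39.6]);YAW=.294
KN=np.array([C+68*np.array([np.cos(YAW)*i-np.sin(YAW)*j,np.sin(YAW)*i+np.cos(YAW)*j]) for i,j in[(-1,1),(1,1),(1,-1),(-1,-1)]])
E
python3 - <<'E'
from fit import *
ims={n:cv2.imread(f"pics/{n}0.png") for n in("top","side")}
print(KN)
T={}
for k in range(4):
    for sub in(("top","side"),("top",),("side",)):
        v,f=bar(*KN[k],{n:ims[n] for n in sub});print(k+1,sub,np.round(KN[k]+v[:2],1),np.round(v,2),round(f,1))
        if len(sub)==2:T[k]=v
s=ctrl.sense();from scipy.spatial.transform import Rotation as R
print(R.from_quat(s["ee_rot"],scalar_first=True).as_matrix().round(3))
out=[]
for n,(x,y,w,h) in dict(top=(175,105,125,125),side=(175,165,125,125)).items():
    a=cv2.resize(ims[n][y:y+h,x:x+w],None,fx=3.2*1,fy=3.2,interpolation=3)
    for k in range(4):
        h_=cv2.convexHull(((proj(n,box(*(KN[k]+T[k][:2]),T[k][2]))-[x,y]+.5)*3.2).astype(np.int32));cv2.polylines(a,[h_],True,(0,0,255))
        p=(proj(n,[*KN[k],170])[0]-[x,y]+.5)*3.2;cv2.circle(a,tuple(int(q) for q in p),3,(0,255,0),-1)
    out.append(a)
cv2.imwrite("pics/c.png",np.hstack(out))
E
```

```text
[[502.71247916  84.97704606]
 [632.87704606 124.38752084]
 [672.28752084  -5.77704606]
 [542.12295394 -45.18752084]]
1 ('top', 'side') [504.   86.4] [ 1.33  1.46 -0.01] -266.5
1 ('top',) [503.5  86.4] [ 0.75  1.47 -0.01] -74.4
1 ('side',) [503.8  85.6] [1.05 0.65 0.01] -196.5
2 ('top', 'side') [633.5 125.1] [0.64 0.69 0.63] -204.8
2 ('top',) [634.2 125.8] [1.35 1.39 0.61] -24.5
2 ('side',) [633.4 124.6] [0.48 0.21 0.55] -184.9
3 ('top', 'side') [672.7  -5.1] [0.39 0.69 0.67] -204.2
3 ('top',) [673.1  -7. ] [ 0.85 -1.27  0.79] -52.3
3 ('side',) [672.3  -5.8] [0.01 0.01 0.65] -153.9
4 ('top', 'side') [543.1 -44.3] [1.02 0.93 2.95] -199.5
4 ('top',) [542.9 -43.7] [0.8  1.54 2.97] -48.4
4 ('side',) [542.6 -44.2] [0.51 0.98 2.92] -153.1
[[-0.     0.379 -0.925]
 [ 0.001 -0.925 -0.379]
 [-1.    -0.001 -0.   ]]
```

View pics/c.png

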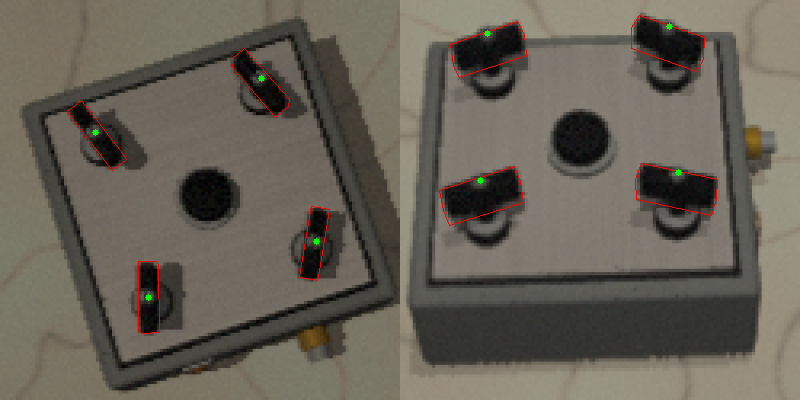

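The overlay fits both views. Bar angles are 1: 0.0, 2: 0.62, 3: 0.68 and 4: 2.95 rad. The knobs are at about (503.6, 86), (633.5, 125), (672.8, -5) and (543, -44). I'll move to knob 1 first.

carry_out(
  targets=[
    {"x": 0.02,"y": 0.038,"az": 0.18,"hand": -0.2},
    {"x": 0.04,"y": 0.076,"az": 0.36,"hand": -0.2},
    {"x": 0.06,"y": 0.114,"az": 0.54,"hand": -0.2},
    {"x": 0.08,"y": 0.152,"az": 0.72,"hand": -0.2},
    {"x": 0.1,"y": 0.19,"az": 0.9,"hand": -0.2},
  ],
  grip_force=70,
)

```text
invalid input at $.targets[0]: expected keys x, y, z, ax, ay, az, hand
```

carry_out(
  targets=[
    {"x": 0.02,"y": 0.038,"az": 0.18,"hand": -0.2},
    {"x": 0.04,"y": 0.076,"az": 0.36,"hand": -0.2},
    {"x": 0.06,"y": 0.114,"az": 0.54,"hand": -0.2},
    {"x": 0.08,"y": 0.152,"az": 0.72,"hand": -0.2},
    {"x": 0.1,"y": 0.19,"az": 0.9,"hand": -0.2},
  ],
)

```text
invalid input at $.targets[0]: expected keys x, y, z, ax, ay, az, hand
```

carry_out(
  targets=[
    {"x": 0.021,"y": 0.038,"az": 0.18,"hand": -0.2},
    {"x": 0.042,"y": 0.077,"az": 0.36,"hand": -0.2},
    {"x": 0.063,"y": 0.115,"az": 0.54,"hand": -0.2},
    {"x": 0.084,"y": 0.154,"az": 0.74,"hand": -0.2},
    {"x": 0.1046,"y": 0.1918,"az": 0.92,"hand": -0.2},
  ],
)

```text
invalid input at $.targets[0]: expected keys x, y, z, ax, ay, az, hand
```

```bash
cat > s.py <<'E'
from rig import ctrl
import numpy as np
from scipy.spatial.transform import Rotation as R
s=ctrl.sense();M=R.from_quat(s["ee_rot"],scalar_first=True).as_matrix()
print("t",round(s["time_s"],2),"p",np.round(s["eef_pos"],1),"phi",round(float(np.arctan2(M[1,1],M[0,1])),4),"F",np.round(s["force"],1),"M",np.round(s["wrist_torque"],3),"g",round(float(s["grip_width"]),3),"j6",round(float(s["joints"][5]),2),"t6",round(float(s["tau"][5]),3), "dn",np.round(M[:2,0],3))
E
python3 s.py
```

```text
t 0.1 p [ 199.  -485.6  230.8] phi -1.182 F [-0.7 -0.8 -0.2] M [ 0.016 -0.014 -0.008] g 0.997 j6 -0.22 t6 -0.0 dn [-0.     0.001]
```

carry_out(
  targets=[
    {"x": 0.02,"y": 0.038,"z": 0,"ax": 0,"ay": 0,"az": 0.18,"hand": -0.2},
    {"x": 0.04,"y": 0.076,"z": 0,"ax": 0,"ay": 0,"az": 0.36,"hand": -0.2},
    {"x": 0.06,"y": 0.114,"z": 0,"ax": 0,"ay": 0,"az": 0.54,"hand": -0.2},
    {"x": 0.08,"y": 0.152,"z": 0,"ax": 0,"ay": 0,"az": 0.72,"hand": -0.2},
    {"x": 0.1,"y": 0.19,"z": 0,"ax": 0,"ay": 0,"az": 0.9,"hand": -0.2},
  ],
  grip_force=70,
)

```text
time_s: 0.72
eef_pos: [299.4, -294.4, 231.1]
ee_rot: [0.426, 0.564, 0.427, -0.564]
force: [-0.7, -0.4, 0.7]
grip_width: 0.4
```

carry_out(
  targets=[
    {"x": 0.02,"y": 0.038,"z": 0,"ax": 0,"ay": 0,"az": 0.18,"hand": -0.2},
    {"x": 0.04,"y": 0.076,"z": 0,"ax": 0,"ay": 0,"az": 0.36,"hand": -0.2},
    {"x": 0.06,"y": 0.114,"z": 0,"ax": 0,"ay": 0,"az": 0.54,"hand": -0.2},
    {"x": 0.08,"y": 0.152,"z": 0,"ax": 0,"ay": 0,"az": 0.72,"hand": -0.2},
    {"x": 0.1,"y": 0.19,"z": 0,"ax": 0,"ay": 0,"az": 0.9,"hand": -0.2},
  ],
)

```text
time_s: 1.35
eef_pos: [399.4, -104.4, 231.2]
ee_rot: [0.629, 0.322, 0.629, -0.322]
force: [0.7, -0.8, -0.1]
grip_width: 0.401
```

carry_out(
  targets=[
    {"x": 0.02,"y": 0.038,"z": 0,"ax": 0,"ay": 0,"az": 0.18,"hand": -0.2},
    {"x": 0.04,"y": 0.076,"z": 0,"ax": 0,"ay": 0,"az": 0.36,"hand": -0.2},
    {"x": 0.06,"y": 0.114,"z": 0,"ax": 0,"ay": 0,"az": 0.54,"hand": -0.2},
    {"x": 0.08,"y": 0.152,"z": 0,"ax": 0,"ay": 0,"az": 0.72,"hand": -0.2},
    {"x": 0.1046,"y": 0.1918,"z": -0.02,"ax": 0,"ay": 0,"az": 0.9,"hand": -0.2},
  ],
)

```text
time_s: 1.98
eef_pos: [504.7, 87.3, 212.0]
ee_rot: [0.708, 0.016, 0.706, -0.017]
force: [0.6, -0.5, -0.1]
grip_width: 0.403
```

```bash
python3 s.py
```

```text
t 1.98 p [504.7  87.3 212. ] phi 1.5239 F [ 0.6 -0.5 -0.1] M [-0.013  0.077 -0.018] g 0.403 j6 -1.58 t6 0.996 dn [ 0.003 -0.   ]
```

carry_out(
  targets=[
    {"x": 0,"y": 0,"z": -0.03,"ax": 0,"ay": 0,"az": 0.05,"hand": -0.2},
    {"x": 0,"y": 0,"z": -0.06,"ax": 0,"ay": 0,"az": 0.05,"hand": -0.2},
    {"x": 0,"y": 0,"z": -0.077,"ax": 0,"ay": 0,"az": 0.05,"hand": -0.2},
    {"x": 0,"y": 0,"z": -0.077,"ax": 0,"ay": 0,"az": 0.05,"hand": -0.2},
  ],
)

```text
time_s: 2.48
eef_pos: [502.9, 86.0, 133.2]
ee_rot: [0.706, 0.001, 0.708, -0.001]
force: [0.1, -0.1, 0.6]
grip_width: 0.399
```

carry_out(
  targets=[
    {"x": 0,"y": 0,"z": 0,"ax": 0,"ay": 0,"az": 0,"hand": -1},
    {"x": 0,"y": 0,"z": 0,"ax": 0,"ay": 0,"az": 0,"hand": -1},
    {"x": 0,"y": 0,"z": 0,"ax": 0,"ay": 0,"az": 0,"hand": -1},
    {"x": 0,"y": 0,"z": 0,"ax": 0,"ay": 0,"az": 0,"hand": -1},
  ],
)

```text
time_s: 2.98
eef_pos: [504.0, 85.5, 135.3]
ee_rot: [0.708, 0.001, 0.707, -0.001]
force: [-2.2, -5.4, 7.0]
grip_width: 0.151
```

```bash
for i in 1 2 3; do python3 s.py; done
```

```text
t 2.98 p [504.   85.5 135.3] phi 1.568 F [-2.2 -5.4  7. ] M [-0.874  0.401  0.052] g 0.151 j6 -1.63 t6 0.04 dn [ 0.002 -0.001]
t 2.98 p [504.   85.5 135.3] phi 1.568 F [-2.2 -5.4  7. ] M [-0.874  0.401  0.052] g 0.151 j6 -1.63 t6 0.04 dn [ 0.002 -0.001]
t 2.98 p [504.   85.5 135.3] phi 1.568 F [-2.2 -5.4  7. ] M [-0.874  0.401  0.052] g 0.151 j6 -1.63 t6 0.04 dn [ 0.002 -0.001]
```

carry_out(
  targets=[
    {"x": 0,"y": 0,"z": 0,"ax": 0,"ay": 0,"az": -0.1,"hand": -1},
    {"x": 0,"y": 0,"z": 0,"ax": 0,"ay": 0,"az": -0.2,"hand": -1},
    {"x": 0,"y": 0,"z": 0,"ax": 0,"ay": 0,"az": -0.2,"hand": -1},
  ],
)

```text
time_s: 3.35
eef_pos: [504.0, 85.4, 135.2]
ee_rot: [0.704, 0.072, 0.703, -0.072]
force: [-2.0, -4.9, 6.2]
grip_width: 0.151
```

```bash
python3 s.py
```

```text
t 3.35 p [504.   85.4 135.2] phi 1.3668 F [-2.  -4.9  6.2] M [-0.956  0.353 -0.013] g 0.151 j6 -1.43 t6 0.402 dn [ 0.002 -0.001]
```

carry_out(
  targets=[
    {"x": 0,"y": 0,"z": 0,"ax": 0,"ay": 0,"az": -0.08,"hand": -1},
    {"x": 0,"y": 0,"z": 0,"ax": 0,"ay": 0,"az": -0.08,"hand": -1},
  ],
)

```text
time_s: 3.6
eef_pos: [504.0, 85.4, 135.2]
ee_rot: [0.701, 0.1, 0.699, -0.1]
force: [-1.3, -5.3, 5.5]
grip_width: 0.15
```

```bash
python3 s.py
```

```text
t 3.6 p [504.   85.4 135.2] phi 1.2871 F [-1.3 -5.3  5.5] M [-0.924  0.38  -0.085] g 0.15 j6 -1.35 t6 0.303 dn [ 0.002 -0.001]
```

carry_out(
  targets=[
    {"x": 0,"y": 0,"z": 0,"ax": 0,"ay": 0,"az": -0.08,"hand": -1},
    {"x": 0,"y": 0,"z": 0,"ax": 0,"ay": 0,"az": -0.08,"hand": -1},
  ],
)

```text
time_s: 3.85
eef_pos: [504.0, 85.4, 135.3]
ee_rot: [0.696, 0.127, 0.695, -0.128]
force: [-1.0, -5.0, 7.1]
grip_width: 0.156
```

```bash
python3 s.py
```

```text
t 3.85 p [504.   85.4 135.3] phi 1.2074 F [-1.  -5.   7.1] M [-1.024  0.393  0.118] g 0.156 j6 -1.27 t6 0.46 dn [ 0.002 -0.001]
```

carry_out(
  targets=[
    {"x": 0,"y": 0,"z": 0,"ax": 0,"ay": 0,"az": -0.08,"hand": -1},
    {"x": 0,"y": 0,"z": 0,"ax": 0,"ay": 0,"az": -0.08,"hand": -1},
  ],
)

```text
time_s: 4.1
eef_pos: [504.1, 85.3, 135.3]
ee_rot: [0.69, 0.155, 0.689, -0.156]
force: [-1.4, -5.5, 5.4]
grip_width: 0.156
```

```bash
python3 s.py
```

```text
t 4.1 p [504.1  85.3 135.3] phi 1.1276 F [-1.4 -5.5  5.4] M [-1.024  0.279  0.262] g 0.156 j6 -1.19 t6 0.568 dn [ 0.002 -0.001]
```

```bash
cat >> s.py <<'E'
import sys
if len(sys.argv)>1: open(f"log{sys.argv[1]}","a").write("%f %f %f\n"%(np.arctan2(M[1,1],M[0,1]),s["wrist_torque"][2],s["tau"][5]))
E
cat > log1 <<'E'
1.3668 -0.013 0.402
1.2871 -0.085 0.303
1.2074 0.118 0.460
1.1276 0.262 0.568
E
```

carry_out(
  targets=[
    {"x": 0,"y": 0,"z": 0,"ax": 0,"ay": 0,"az": -0.05,"hand": -1},
    {"x": 0,"y": 0,"z": 0,"ax": 0,"ay": 0,"az": -0.05,"hand": -1},
  ],
)

```text
time_s: 4.35
eef_pos: [504.0, 85.3, 135.3]
ee_rot: [0.686, 0.172, 0.685, -0.173]
force: [-1.6, -6.5, 5.1]
grip_width: 0.153
```

```bash
python3 s.py 1
```

```text
t 4.35 p [504.   85.3 135.3] phi 1.078 F [-1.6 -6.5  5.1] M [-1.065  0.367  0.256] g 0.153 j6 -1.14 t6 0.454 dn [ 0.002 -0.002]
```

carry_out(
  targets=[
    {"x": 0,"y": 0,"z": 0,"ax": 0,"ay": 0,"az": -0.05,"hand": -1},
    {"x": 0,"y": 0,"z": 0,"ax": 0,"ay": 0,"az": -0.05,"hand": -1},
  ],
)

```text
time_s: 4.6
eef_pos: [504.0, 85.3, 135.2]
ee_rot: [0.682, 0.189, 0.681, -0.19]
force: [-2.0, -6.2, 6.7]
grip_width: 0.153
```

```bash
python3 s.py 1
```

```text
t 4.6 p [504.   85.3 135.2] phi 1.0281 F [-2.  -6.2  6.7] M [-1.044  0.347  0.209] g 0.153 j6 -1.09 t6 0.461 dn [ 0.002 -0.002]
```

carry_out(
  targets=[
    {"x": 0,"y": 0,"z": 0,"ax": 0,"ay": 0,"az": -0.05,"hand": -1},
    {"x": 0,"y": 0,"z": 0,"ax": 0,"ay": 0,"az": -0.05,"hand": -1},
  ],
)

```text
time_s: 4.85
eef_pos: [504.1, 85.3, 135.3]
ee_rot: [0.677, 0.206, 0.676, -0.207]
force: [-1.6, -4.9, 6.1]
grip_width: 0.149
```

```bash
python3 s.py 1
```

```text
t 4.85 p [504.1  85.3 135.3] phi 0.9781 F [-1.6 -4.9  6.1] M [-1.061  0.369  0.247] g 0.149 j6 -1.04 t6 0.469 dn [ 0.002 -0.002]
```

carry_out(
  targets=[
    {"x": 0,"y": 0,"z": 0,"ax": 0,"ay": 0,"az": -0.05,"hand": -1},
    {"x": 0,"y": 0,"z": 0,"ax": 0,"ay": 0,"az": -0.05,"hand": -1},
  ],
)

```text
time_s: 5.1
eef_pos: [504.0, 85.3, 135.3]
ee_rot: [0.672, 0.223, 0.67, -0.224]
force: [-2.1, -5.7, 6.4]
grip_width: 0.152
```

```bash
python3 s.py 1
cat > kn.py <<'E'
import numpy as np,sys
d=np.loadtxt("log"+sys.argv[1]);th=-np.unwrap(d[:,0]*2)/2
def mod(th,k): # k = bar angle at knee
    x=th-k;return np.where(x<0,np.clip(.25+2.5*x,.04,None),.25+.1415*x)
best=[]
for k in np.arange(th[0]-.1,th[-1]+.3,.004):
    r1=d[:,1]-mod(th,k);r2=d[:,2]-mod(th,k)
    best.append((k,(r1**2).mean(),r1.mean(),((r1-r1.mean())**2).mean(),r2.var()))
b=np.array(best)
for c,n in((1,"M"),(3,"M+off"),(4,"t6")):
    i=b[:,c].argmin();print(n,"knee phi",-b[i,0].round(3),"rms",b[i,c].round(6)**.5,"target20 phi",-(b[i,0]+.349*1.06).round(3),"target60",-(b[i,0]+1.047*1.06).round(3))
E
python3 kn.py 1
```

```text
t 5.1 p [504.   85.3 135.3] phi 0.928 F [-2.1 -5.7  6.4] M [-1.056  0.383  0.293] g 0.152 j6 -0.99 t6 0.476 dn [ 0.002 -0.002]
M knee phi 1.155 rms 0.053581713298475254 target20 phi 0.785 target60 0.045
M+off knee phi 1.171 rms 0.04104875150354759 target20 phi 0.801 target60 0.061
t6 knee phi 1.359 rms 0.061131006862311696 target20 phi 0.989 target60 0.249
```

carry_out(
  targets=[
    {"x": 0,"y": 0,"z": 0,"ax": 0,"ay": 0,"az": -0.07,"hand": -1},
    {"x": 0,"y": 0,"z": 0,"ax": 0,"ay": 0,"az": -0.13,"hand": -1},
    {"x": 0,"y": 0,"z": 0,"ax": 0,"ay": 0,"az": -0.13,"hand": -1},
  ],
)

```text
time_s: 5.48
eef_pos: [504.0, 85.2, 135.2]
ee_rot: [0.656, 0.266, 0.654, -0.267]
force: [-2.2, -6.9, 6.9]
grip_width: 0.149
```

```bash
python3 s.py 1
```

```text
t 5.47 p [504.   85.2 135.2] phi 0.798 F [-2.2 -6.9  6.9] M [-1.168  0.382  0.324] g 0.149 j6 -0.86 t6 0.541 dn [ 0.001 -0.002]
```

carry_out(
  targets=[
    {"x": 0,"y": 0,"z": 0,"ax": 0,"ay": 0,"az": 0,"hand": -0.2},
    {"x": 0,"y": 0,"z": 0,"ax": 0,"ay": 0,"az": 0,"hand": -0.2},
    {"x": 0,"y": 0,"z": 0.02,"ax": 0,"ay": 0,"az": 0,"hand": -0.2},
    {"x": 0,"y": 0,"z": 0.055,"ax": 0,"ay": 0,"az": 0,"hand": -0.2},
  ],
)

```text
time_s: 5.98
eef_pos: [503.0, 86.3, 189.1]
ee_rot: [0.654, 0.266, 0.656, -0.267]
force: [-0.2, -0.8, 0.2]
grip_width: 0.403
```

carry_out(
  targets=[
    {"x": 0.02,"y": -0.0112,"z": 0,"ax": 0,"ay": 0,"az": 0.18,"hand": -0.2},
    {"x": 0.05,"y": -0.0312,"z": 0,"ax": 0,"ay": 0,"az": 0.36,"hand": -0.2},
    {"x": 0.08,"y": -0.0412,"z": 0,"ax": 0,"ay": 0,"az": 0.54,"hand": -0.2},
    {"x": 0.1,"y": -0.0512,"z": 0,"ax": 0,"ay": 0,"az": 0.72,"hand": -0.2},
  ],
)

```text
time_s: 6.48
eef_pos: [604.6, 34.6, 188.9]
ee_rot: [0.707, 0.017, 0.707, -0.016]
force: [-0.5, 0.5, -0.4]
grip_width: 0.406
```

carry_out(
  targets=[
    {"x": 0.02,"y": -0.01,"z": 0,"ax": 0,"ay": 0,"az": 0.18,"hand": -0.2},
    {"x": 0.05,"y": -0.03,"z": 0,"ax": 0,"ay": 0,"az": 0.36,"hand": -0.2},
    {"x": 0.0692,"y": -0.04,"z": 0,"ax": 0,"ay": 0,"az": 0.54,"hand": -0.2},
    {"x": 0.0692,"y": -0.04,"z": 0,"ax": 0,"ay": 0,"az": 0.735,"hand": -0.2},
    {"x": 0.0692,"y": -0.04,"z": 0,"ax": 0,"ay": 0,"az": 0.735,"hand": -0.2},
  ],
)

```text
time_s: 7.1
eef_pos: [672.8, -5.0, 188.9]
ee_rot: [0.666, -0.236, 0.667, 0.236]
force: [-0.8, -0.6, 0.0]
grip_width: 0.401
```

```bash
python3 s.py
```

```text
t 7.1 p [672.8  -5.  188.9] phi 2.2518 F [-0.8 -0.6  0. ] M [0.01  0.061 0.029] g 0.401 j6 -2.43 t6 -0.955 dn [-0.001  0.001]
```

carry_out(
  targets=[
    {"x": 0,"y": 0,"z": -0.03,"ax": 0,"ay": 0,"az": 0,"hand": -0.2},
    {"x": 0,"y": 0,"z": -0.055,"ax": 0,"ay": 0,"az": 0,"hand": -0.2},
    {"x": 0,"y": 0,"z": -0.055,"ax": 0,"ay": 0,"az": 0,"hand": -0.2},
  ],
)

```text
time_s: 7.48
eef_pos: [671.8, -4.8, 132.6]
ee_rot: [0.666, -0.235, 0.668, 0.236]
force: [-0.2, -0.2, 0.8]
grip_width: 0.405
```

carry_out(
  targets=[
    {"x": 0,"y": 0,"z": 0,"ax": 0,"ay": 0,"az": 0,"hand": -1},
    {"x": 0,"y": 0,"z": 0,"ax": 0,"ay": 0,"az": 0,"hand": -1},
    {"x": 0,"y": 0,"z": 0,"ax": 0,"ay": 0,"az": 0,"hand": -1},
    {"x": 0,"y": 0,"z": 0,"ax": 0,"ay": 0,"az": 0,"hand": -1},
  ],
)

```text
time_s: 7.98
eef_pos: [673.5, -5.4, 136.0]
ee_rot: [0.667, -0.237, 0.665, 0.236]
force: [-0.5, -0.7, 6.5]
grip_width: 0.149
```

```bash
python3 s.py
```

```text
t 7.97 p [673.5  -5.4 136. ] phi 2.2526 F [-0.5 -0.7  6.5] M [-0.051 -0.023 -0.058] g 0.149 j6 -2.43 t6 -0.03 dn [ 0.003 -0.001]
```

carry_out(
  targets=[
    {"x": 0,"y": 0,"z": 0,"ax": 0,"ay": 0,"az": -0.07,"hand": -1},
    {"x": 0,"y": 0,"z": 0,"ax": 0,"ay": 0,"az": -0.07,"hand": -1},
  ],
)

```text
time_s: 8.22
eef_pos: [673.5, -5.4, 135.9]
ee_rot: [0.675, -0.213, 0.673, 0.212]
force: [0.5, -0.5, 6.5]
grip_width: 0.15
```

carry_out(
  targets=[
    {"x": 0,"y": 0,"z": 0,"ax": 0,"ay": 0,"az": -0.07,"hand": -1},
    {"x": 0,"y": 0,"z": 0,"ax": 0,"ay": 0,"az": -0.07,"hand": -1},
  ],
)

```text
time_s: 8.48
eef_pos: [673.6, -5.4, 136.0]
ee_rot: [0.682, -0.189, 0.68, 0.188]
force: [0.7, -1.1, 6.2]
grip_width: 0.15
```

```bash
python3 s.py 3
```

```text
t 8.47 p [673.6  -5.4 136. ] phi 2.1118 F [ 0.7 -1.1  6.2] M [-0.107 -0.141 -0.023] g 0.15 j6 -2.29 t6 0.269 dn [ 0.003 -0.001]
```

carry_out(
  targets=[
    {"x": 0,"y": 0,"z": 0,"ax": 0,"ay": 0,"az": -0.07,"hand": -1},
    {"x": 0,"y": 0,"z": 0,"ax": 0,"ay": 0,"az": -0.07,"hand": -1},
  ],
)

```text
time_s: 8.72
eef_pos: [673.6, -5.5, 136.0]
ee_rot: [0.689, -0.166, 0.687, 0.164]
force: [0.9, -0.5, 5.3]
grip_width: 0.148
```

```bash
python3 s.py 3
```

```text
t 8.72 p [673.6  -5.5 136. ] phi 2.0418 F [ 0.9 -0.5  5.3] M [-0.143 -0.151 -0.009] g 0.148 j6 -2.22 t6 0.269 dn [ 0.003 -0.001]
```

carry_out(
  targets=[
    {"x": 0,"y": 0,"z": 0,"ax": 0,"ay": 0,"az": -0.07,"hand": -1},
    {"x": 0,"y": 0,"z": 0,"ax": 0,"ay": 0,"az": -0.07,"hand": -1},
  ],
)

```text
time_s: 8.98
eef_pos: [673.6, -5.5, 136.0]
ee_rot: [0.694, -0.141, 0.692, 0.14]
force: [1.7, -0.5, 5.3]
grip_width: 0.152
```

```bash
python3 s.py 3
```

```text
t 8.97 p [673.6  -5.5 136. ] phi 1.9718 F [ 1.7 -0.5  5.3] M [-0.071 -0.184  0.003] g 0.152 j6 -2.15 t6 0.269 dn [ 0.003 -0.001]
```

carry_out(
  targets=[
    {"x": 0,"y": 0,"z": 0,"ax": 0,"ay": 0,"az": -0.07,"hand": -1},
    {"x": 0,"y": 0,"z": 0,"ax": 0,"ay": 0,"az": -0.07,"hand": -1},
  ],
)

```text
time_s: 9.22
eef_pos: [673.6, -5.6, 136.0]
ee_rot: [0.699, -0.117, 0.696, 0.116]
force: [1.5, -1.2, 5.7]
grip_width: 0.153
```

```bash
python3 s.py 3
```

```text
t 9.22 p [673.6  -5.6 136. ] phi 1.9018 F [ 1.5 -1.2  5.7] M [-0.167 -0.203 -0.016] g 0.153 j6 -2.08 t6 0.27 dn [ 0.003 -0.001]
```

carry_out(
  targets=[
    {"x": 0,"y": 0,"z": 0,"ax": 0,"ay": 0,"az": -0.07,"hand": -1},
    {"x": 0,"y": 0,"z": 0,"ax": 0,"ay": 0,"az": -0.07,"hand": -1},
  ],
)

```text
time_s: 9.48
eef_pos: [673.7, -5.6, 136.0]
ee_rot: [0.702, -0.092, 0.7, 0.092]
force: [1.4, -2.7, 5.7]
grip_width: 0.151
```

```bash
python3 s.py 3
```

```text
t 9.47 p [673.7  -5.6 136. ] phi 1.8318 F [ 1.4 -2.7  5.7] M [-0.194 -0.2    0.008] g 0.151 j6 -2.01 t6 0.27 dn [ 0.003 -0.001]
```

carry_out(
  targets=[
    {"x": 0,"y": 0,"z": 0,"ax": 0,"ay": 0,"az": -0.07,"hand": -1},
    {"x": 0,"y": 0,"z": 0,"ax": 0,"ay": 0,"az": -0.07,"hand": -1},
  ],
)

```text
time_s: 9.72
eef_pos: [673.7, -5.7, 135.9]
ee_rot: [0.705, -0.068, 0.703, 0.067]
force: [2.0, -1.1, 6.2]
grip_width: 0.15
```

```bash
python3 s.py 3
```

```text
t 9.72 p [673.7  -5.7 135.9] phi 1.7617 F [ 2.  -1.1  6.2] M [-0.222 -0.227 -0.062] g 0.15 j6 -1.94 t6 0.27 dn [ 0.003 -0.001]
```

carry_out(
  targets=[
    {"x": 0,"y": 0,"z": 0,"ax": 0,"ay": 0,"az": -0.07,"hand": -1},
    {"x": 0,"y": 0,"z": 0,"ax": 0,"ay": 0,"az": -0.07,"hand": -1},
  ],
)

```text
time_s: 9.98
eef_pos: [673.7, -5.7, 136.0]
ee_rot: [0.707, -0.043, 0.705, 0.042]
force: [1.7, -2.2, 5.2]
grip_width: 0.153
```

```bash
python3 s.py 3
```

```text
t 9.97 p [673.7  -5.7 136. ] phi 1.692 F [ 1.7 -2.2  5.2] M [-0.305 -0.226  0.101] g 0.153 j6 -1.87 t6 0.406 dn [ 0.004 -0.001]
```

carry_out(
  targets=[
    {"x": 0,"y": 0,"z": 0,"ax": 0,"ay": 0,"az": -0.07,"hand": -1},
    {"x": 0,"y": 0,"z": 0,"ax": 0,"ay": 0,"az": -0.07,"hand": -1},
  ],
)

```text
time_s: 10.22
eef_pos: [673.7, -5.8, 136.0]
ee_rot: [0.708, -0.019, 0.706, 0.018]
force: [2.3, -1.7, 5.1]
grip_width: 0.15
```

```bash
python3 s.py 3
```

```text
t 10.22 p [673.7  -5.8 136. ] phi 1.6221 F [ 2.3 -1.7  5.1] M [-0.347 -0.246  0.219] g 0.15 j6 -1.8 t6 0.525 dn [ 0.004 -0.001]
```

carry_out(
  targets=[
    {"x": 0,"y": 0,"z": 0,"ax": 0,"ay": 0,"az": -0.07,"hand": -1},
    {"x": 0,"y": 0,"z": 0,"ax": 0,"ay": 0,"az": -0.07,"hand": -1},
  ],
)

```text
time_s: 10.48
eef_pos: [673.7, -5.8, 136.0]
ee_rot: [0.708, 0.006, 0.706, -0.007]
force: [1.1, -1.9, 5.7]
grip_width: 0.152
```

```bash
python3 s.py 3
```

```text
t 10.47 p [673.7  -5.8 136. ] phi 1.5522 F [ 1.1 -1.9  5.7] M [-0.44  -0.285  0.257] g 0.152 j6 -1.73 t6 0.535 dn [ 0.004 -0.002]
```

carry_out(
  targets=[
    {"x": 0,"y": 0,"z": 0,"ax": 0,"ay": 0,"az": -0.07,"hand": -1},
    {"x": 0,"y": 0,"z": 0,"ax": 0,"ay": 0,"az": -0.07,"hand": -1},
  ],
)

```text
time_s: 10.72
eef_pos: [673.7, -5.9, 136.0]
ee_rot: [0.708, 0.031, 0.705, -0.032]
force: [1.8, -2.4, 5.8]
grip_width: 0.152
```

```bash
python3 s.py 3
```

```text
t 10.72 p [673.7  -5.9 136. ] phi 1.4822 F [ 1.8 -2.4  5.8] M [-0.461 -0.305  0.328] g 0.152 j6 -1.66 t6 0.545 dn [ 0.004 -0.002]
```

carry_out(
  targets=[
    {"x": 0,"y": 0,"z": 0,"ax": 0,"ay": 0,"az": -0.07,"hand": -1},
    {"x": 0,"y": 0,"z": 0,"ax": 0,"ay": 0,"az": -0.14,"hand": -1},
    {"x": 0,"y": 0,"z": 0,"ax": 0,"ay": 0,"az": -0.2,"hand": -1},
    {"x": 0,"y": 0,"z": 0,"ax": 0,"ay": 0,"az": -0.2,"hand": -1},
  ],
)

```text
time_s: 11.22
eef_pos: [673.7, -6.0, 135.9]
ee_rot: [0.701, 0.101, 0.698, -0.102]
force: [1.5, -2.7, 4.1]
grip_width: 0.151
```

```bash
python3 s.py 3
```

```text
t 11.22 p [673.7  -6.  135.9] phi 1.2823 F [ 1.5 -2.7  4.1] M [-0.562 -0.25   0.249] g 0.151 j6 -1.46 t6 0.54 dn [ 0.004 -0.002]
```

carry_out(
  targets=[
    {"x": 0,"y": 0,"z": 0,"ax": 0,"ay": 0,"az": 0,"hand": -0.2},
    {"x": 0,"y": 0,"z": 0,"ax": 0,"ay": 0,"az": 0,"hand": -0.2},
    {"x": 0,"y": 0,"z": 0.02,"ax": 0,"ay": 0,"az": 0,"hand": -0.2},
    {"x": 0,"y": 0,"z": 0.055,"ax": 0,"ay": 0,"az": 0,"hand": -0.2},
  ],
)

```text
time_s: 11.72
eef_pos: [672.1, -4.9, 188.4]
ee_rot: [0.698, 0.102, 0.701, -0.101]
force: [0.2, 0.3, -1.2]
grip_width: 0.401
```

carry_out(
  targets=[
    {"x": -0.0073,"y": 0.0252,"z": 0,"ax": 0,"ay": 0,"az": 0.18,"hand": -0.2},
    {"x": -0.0153,"y": 0.0502,"z": 0,"ax": 0,"ay": 0,"az": 0.36,"hand": -0.2},
    {"x": -0.0243,"y": 0.0802,"z": 0,"ax": 0,"ay": 0,"az": 0.54,"hand": -0.2},
    {"x": -0.0333,"y": 0.1102,"z": 0,"ax": 0,"ay": 0,"az": 0.72,"hand": -0.2},
    {"x": -0.0393,"y": 0.1302,"z": 0,"ax": 0,"ay": 0,"az": 0.91,"hand": -0.2},
  ],
)

```text
time_s: 12.35
eef_pos: [632.8, 126.5, 189.1]
ee_rot: [0.672, -0.218, 0.673, 0.218]
force: [-1.0, 1.0, 0.3]
grip_width: 0.398
```

```bash
python3 s.py
python3 - <<'E'
from fit import *
ims={n:viewer.capture(n) for n in("top","side")}
for n in ims: cv2.imwrite(f"pics/{n}1.png",ims[n])
for k,e in((0,.85),(2,1.4)):
    v,f=bar(*KN[k],ims);print(k+1,np.round(KN[k]+v[:2],1),v[2]%np.pi,f)
E
```

```text
t 12.35 p [632.8 126.5 189.1] phi 2.1975 F [-1.   1.   0.3] M [0.045 0.02  0.012] g 0.398 j6 -2.18 t6 1.752 dn [-0.001  0.   ]
1 [503.8  86. ] 2.434640299833524 -186.8980820131696
3 [675.1  -6.5] 3.110871684687273 -108.68678250576671
```

carry_out(
  targets=[
    {"x": 0,"y": 0,"z": -0.03,"ax": 0,"ay": 0,"az": 0,"hand": -0.2},
    {"x": 0,"y": 0,"z": -0.055,"ax": 0,"ay": 0,"az": 0,"hand": -0.2},
    {"x": 0,"y": 0,"z": -0.055,"ax": 0,"ay": 0,"az": 0,"hand": -0.2},
  ],
)

```text
time_s: 12.82
eef_pos: [632.8, 124.2, 132.5]
ee_rot: [0.672, -0.214, 0.675, 0.215]
force: [0.6, 0.3, -0.2]
grip_width: 0.402
```

carry_out(
  targets=[
    {"x": 0,"y": 0,"z": 0,"ax": 0,"ay": 0,"az": 0,"hand": -1},
    {"x": 0,"y": 0,"z": 0,"ax": 0,"ay": 0,"az": 0,"hand": -1},
    {"x": 0,"y": 0,"z": 0,"ax": 0,"ay": 0,"az": 0,"hand": -1},
    {"x": 0,"y": 0,"z": 0,"ax": 0,"ay": 0,"az": 0,"hand": -1},
  ],
)

```text
time_s: 13.32
eef_pos: [634.2, 124.6, 135.7]
ee_rot: [0.674, -0.216, 0.673, 0.215]
force: [0.3, -2.5, 6.6]
grip_width: 0.152
```

```bash
python3 s.py
```

```text
t 13.32 p [634.2 124.6 135.7] phi 2.1901 F [ 0.3 -2.5  6.6] M [-0.379 -0.015  0.002] g 0.152 j6 -2.18 t6 -0.016 dn [ 0.003 -0.001]
```

carry_out(
  targets=[
    {"x": 0,"y": 0,"z": 0,"ax": 0,"ay": 0,"az": -0.07,"hand": -1},
    {"x": 0,"y": 0,"z": 0,"ax": 0,"ay": 0,"az": -0.07,"hand": -1},
  ],
)

```text
time_s: 13.58
eef_pos: [634.2, 124.6, 135.7]
ee_rot: [0.682, -0.192, 0.68, 0.191]
force: [-0.1, -3.3, 6.3]
grip_width: 0.151
```

carry_out(
  targets=[
    {"x": 0,"y": 0,"z": 0,"ax": 0,"ay": 0,"az": -0.07,"hand": -1},
    {"x": 0,"y": 0,"z": 0,"ax": 0,"ay": 0,"az": -0.07,"hand": -1},
  ],
)

```text
time_s: 13.82
eef_pos: [634.2, 124.6, 135.7]
ee_rot: [0.688, -0.168, 0.686, 0.167]
force: [0.1, -2.8, 6.7]
grip_width: 0.147
```

```bash
python3 s.py 2
```

```text
t 13.82 p [634.2 124.6 135.7] phi 2.0494 F [ 0.1 -2.8  6.7] M [-0.43  -0.064 -0.054] g 0.147 j6 -2.04 t6 0.27 dn [ 0.003 -0.001]
```

carry_out(
  targets=[
    {"x": 0,"y": 0,"z": 0,"ax": 0,"ay": 0,"az": -0.07,"hand": -1},
    {"x": 0,"y": 0,"z": 0,"ax": 0,"ay": 0,"az": -0.07,"hand": -1},
  ],
)

```text
time_s: 14.08
eef_pos: [634.2, 124.6, 135.7]
ee_rot: [0.693, -0.144, 0.691, 0.143]
force: [0.8, -2.6, 6.0]
grip_width: 0.151
```

```bash
python3 s.py 2
```

```text
t 14.07 p [634.2 124.6 135.7] phi 1.9794 F [ 0.8 -2.6  6. ] M [-0.503 -0.091 -0.048] g 0.151 j6 -1.97 t6 0.27 dn [ 0.003 -0.001]
```

carry_out(
  targets=[
    {"x": 0,"y": 0,"z": 0,"ax": 0,"ay": 0,"az": -0.07,"hand": -1},
    {"x": 0,"y": 0,"z": 0,"ax": 0,"ay": 0,"az": -0.07,"hand": -1},
  ],
)

```text
time_s: 14.32
eef_pos: [634.2, 124.5, 135.7]
ee_rot: [0.698, -0.12, 0.696, 0.119]
force: [0.7, -2.5, 5.9]
grip_width: 0.152
```

```bash
python3 s.py 2
```

```text
t 14.32 p [634.2 124.5 135.7] phi 1.9094 F [ 0.7 -2.5  5.9] M [-0.502 -0.055 -0.031] g 0.152 j6 -1.9 t6 0.27 dn [ 0.003 -0.001]
```

carry_out(
  targets=[
    {"x": 0,"y": 0,"z": 0,"ax": 0,"ay": 0,"az": -0.07,"hand": -1},
    {"x": 0,"y": 0,"z": 0,"ax": 0,"ay": 0,"az": -0.07,"hand": -1},
  ],
)

```text
time_s: 14.58
eef_pos: [634.3, 124.5, 135.7]
ee_rot: [0.702, -0.095, 0.7, 0.094]
force: [0.6, -2.9, 5.5]
grip_width: 0.151
```

```bash
python3 s.py 2
```

```text
t 14.57 p [634.3 124.5 135.7] phi 1.8394 F [ 0.6 -2.9  5.5] M [-0.529 -0.072 -0.054] g 0.151 j6 -1.83 t6 0.27 dn [ 0.003 -0.001]
```

carry_out(
  targets=[
    {"x": 0,"y": 0,"z": 0,"ax": 0,"ay": 0,"az": -0.07,"hand": -1},
    {"x": 0,"y": 0,"z": 0,"ax": 0,"ay": 0,"az": -0.07,"hand": -1},
  ],
)

```text
time_s: 14.82
eef_pos: [634.3, 124.5, 135.7]
ee_rot: [0.705, -0.07, 0.703, 0.07]
force: [0.2, -3.6, 6.3]
grip_width: 0.151
```

```bash
python3 s.py 2
```

```text
t 14.82 p [634.3 124.5 135.7] phi 1.7694 F [ 0.2 -3.6  6.3] M [-0.543 -0.069 -0.011] g 0.151 j6 -1.76 t6 0.27 dn [ 0.003 -0.001]
```

carry_out(
  targets=[
    {"x": 0,"y": 0,"z": 0,"ax": 0,"ay": 0,"az": -0.07,"hand": -1},
    {"x": 0,"y": 0,"z": 0,"ax": 0,"ay": 0,"az": -0.07,"hand": -1},
  ],
)

```text
time_s: 15.08
eef_pos: [634.3, 124.4, 135.7]
ee_rot: [0.707, -0.046, 0.705, 0.045]
force: [0.8, -2.6, 6.4]
grip_width: 0.152
```

```bash
python3 s.py 2
```

```text
t 15.07 p [634.3 124.4 135.7] phi 1.6994 F [ 0.8 -2.6  6.4] M [-0.559 -0.12  -0.024] g 0.152 j6 -1.69 t6 0.276 dn [ 0.003 -0.001]
```

carry_out(
  targets=[
    {"x": 0,"y": 0,"z": 0,"ax": 0,"ay": 0,"az": -0.07,"hand": -1},
    {"x": 0,"y": 0,"z": 0,"ax": 0,"ay": 0,"az": -0.07,"hand": -1},
  ],
)

```text
time_s: 15.32
eef_pos: [634.3, 124.4, 135.7]
ee_rot: [0.708, -0.021, 0.706, 0.02]
force: [-0.8, -2.9, 5.2]
grip_width: 0.155
```

```bash
python3 s.py 2
```

```text
t 15.32 p [634.3 124.4 135.7] phi 1.6297 F [-0.8 -2.9  5.2] M [-0.671 -0.115  0.146] g 0.155 j6 -1.62 t6 0.448 dn [ 0.003 -0.001]
```

carry_out(
  targets=[
    {"x": 0,"y": 0,"z": 0,"ax": 0,"ay": 0,"az": -0.07,"hand": -1},
    {"x": 0,"y": 0,"z": 0,"ax": 0,"ay": 0,"az": -0.07,"hand": -1},
  ],
)

```text
time_s: 15.58
eef_pos: [634.3, 124.4, 135.7]
ee_rot: [0.708, 0.003, 0.706, -0.004]
force: [0.7, -3.0, 6.1]
grip_width: 0.15
```

```bash
python3 s.py 2
```

```text
t 15.57 p [634.3 124.4 135.7] phi 1.5598 F [ 0.7 -3.   6.1] M [-0.68  -0.062  0.266] g 0.15 j6 -1.55 t6 0.528 dn [ 0.003 -0.001]
```

carry_out(
  targets=[
    {"x": 0,"y": 0,"z": 0,"ax": 0,"ay": 0,"az": -0.07,"hand": -1},
    {"x": 0,"y": 0,"z": 0,"ax": 0,"ay": 0,"az": -0.07,"hand": -1},
  ],
)

```text
time_s: 15.82
eef_pos: [634.3, 124.3, 135.7]
ee_rot: [0.708, 0.028, 0.705, -0.029]
force: [0.2, -3.6, 5.3]
grip_width: 0.149
```

```bash
python3 s.py 2
```

```text
t 15.82 p [634.3 124.3 135.7] phi 1.4899 F [ 0.2 -3.6  5.3] M [-0.629 -0.094  0.213] g 0.149 j6 -1.48 t6 0.537 dn [ 0.003 -0.001]
```

carry_out(
  targets=[
    {"x": 0,"y": 0,"z": 0,"ax": 0,"ay": 0,"az": -0.07,"hand": -1},
    {"x": 0,"y": 0,"z": 0,"ax": 0,"ay": 0,"az": -0.07,"hand": -1},
  ],
)

```text
time_s: 16.08
eef_pos: [634.3, 124.3, 135.7]
ee_rot: [0.706, 0.053, 0.704, -0.054]
force: [-0.1, -3.4, 5.6]
grip_width: 0.151
```

```bash
python3 s.py 2
```

```text
t 16.07 p [634.3 124.3 135.7] phi 1.4199 F [-0.1 -3.4  5.6] M [-0.71  -0.038  0.265] g 0.151 j6 -1.41 t6 0.547 dn [ 0.003 -0.001]
```

carry_out(
  targets=[
    {"x": 0,"y": 0,"z": 0,"ax": 0,"ay": 0,"az": -0.07,"hand": -1},
    {"x": 0,"y": 0,"z": 0,"ax": 0,"ay": 0,"az": -0.14,"hand": -1},
    {"x": 0,"y": 0,"z": 0,"ax": 0,"ay": 0,"az": -0.185,"hand": -1},
    {"x": 0,"y": 0,"z": 0,"ax": 0,"ay": 0,"az": -0.185,"hand": -1},
  ],
)

```text
time_s: 16.58
eef_pos: [634.3, 124.2, 135.7]
ee_rot: [0.698, 0.118, 0.696, -0.118]
force: [0.3, -3.2, 6.0]
grip_width: 0.151
```

```bash
python3 s.py 2
```

```text
t 16.57 p [634.3 124.2 135.7] phi 1.2352 F [ 0.3 -3.2  6. ] M [-0.795 -0.063  0.249] g 0.151 j6 -1.22 t6 0.48 dn [ 0.003 -0.001]
```

carry_out(
  targets=[
    {"x": 0,"y": 0,"z": 0,"ax": 0,"ay": 0,"az": 0,"hand": -0.2},
    {"x": 0,"y": 0,"z": 0,"ax": 0,"ay": 0,"az": 0,"hand": -0.2},
    {"x": 0,"y": 0,"z": 0.02,"ax": 0,"ay": 0,"az": 0,"hand": -0.2},
    {"x": 0,"y": 0,"z": 0.055,"ax": 0,"ay": 0,"az": 0,"hand": -0.2},
  ],
)

```text
time_s: 17.08
eef_pos: [632.8, 125.2, 188.5]
ee_rot: [0.696, 0.118, 0.698, -0.118]
force: [-0.5, 0.3, 1.1]
grip_width: 0.406
```

carry_out(
  targets=[
    {"x": -0.0166,"y": -0.0292,"z": 0,"ax": 0,"ay": 0,"az": 0.04,"hand": -0.2},
    {"x": -0.0396,"y": -0.0742,"z": 0,"ax": 0,"ay": 0,"az": 0.08,"hand": -0.2},
    {"x": -0.0626,"y": -0.1192,"z": 0,"ax": 0,"ay": 0,"az": 0.145,"hand": -0.2},
    {"x": -0.0826,"y": -0.1542,"z": 0,"ax": 0,"ay": 0,"az": 0.145,"hand": -0.2},
    {"x": -0.0906,"y": -0.1692,"z": 0,"ax": 0,"ay": 0,"az": 0.145,"hand": -0.2},
  ],
)

```text
time_s: 17.7
eef_pos: [542.1, -45.4, 189.3]
ee_rot: [0.704, 0.068, 0.704, -0.068]
force: [-0.6, -0.7, -0.3]
grip_width: 0.399
```

```bash
python3 s.py
```

```text
t 17.7 p [542.1 -45.4 189.3] phi 1.3788 F [-0.6 -0.7 -0.3] M [-0.006 -0.023 -0.046] g 0.399 j6 -1.68 t6 0.11 dn [-0.  0.]
```

carry_out(
  targets=[
    {"x": 0,"y": 0,"z": 0,"ax": 0,"ay": 0,"az": 0,"hand": -0.2},
    {"x": 0,"y": 0,"z": -0.03,"ax": 0,"ay": 0,"az": 0,"hand": -0.2},
    {"x": 0,"y": 0,"z": -0.055,"ax": 0,"ay": 0,"az": 0,"hand": -0.2},
    {"x": 0,"y": 0,"z": -0.055,"ax": 0,"ay": 0,"az": 0,"hand": -0.2},
  ],
)

```text
time_s: 18.2
eef_pos: [542.6, -42.8, 132.8]
ee_rot: [0.703, 0.067, 0.705, -0.066]
force: [-0.0, -0.4, 0.1]
grip_width: 0.402
```

carry_out(
  targets=[
    {"x": 0,"y": 0,"z": 0,"ax": 0,"ay": 0,"az": 0,"hand": -1},
    {"x": 0,"y": 0,"z": 0,"ax": 0,"ay": 0,"az": 0,"hand": -1},
    {"x": 0,"y": 0,"z": 0,"ax": 0,"ay": 0,"az": 0,"hand": -1},
    {"x": 0,"y": 0,"z": 0,"ax": 0,"ay": 0,"az": 0,"hand": -1},
  ],
)

```text
time_s: 18.7
eef_pos: [543.6, -44.7, 135.6]
ee_rot: [0.705, 0.067, 0.703, -0.068]
force: [-2.4, -4.4, 6.5]
grip_width: 0.15
```

```bash
python3 s.py
```

```text
t 18.7 p [543.6 -44.7 135.6] phi 1.3804 F [-2.4 -4.4  6.5] M [-0.808  0.214  0.007] g 0.15 j6 -1.68 t6 -0.018 dn [ 0.002 -0.001]
```

carry_out(
  targets=[
    {"x": 0,"y": 0,"z": 0,"ax": 0,"ay": 0,"az": -0.07,"hand": -1},
    {"x": 0,"y": 0,"z": 0,"ax": 0,"ay": 0,"az": -0.07,"hand": -1},
  ],
)

```text
time_s: 18.95
eef_pos: [543.6, -44.8, 135.5]
ee_rot: [0.702, 0.092, 0.7, -0.092]
force: [-0.9, -5.5, 6.4]
grip_width: 0.15
```

carry_out(
  targets=[
    {"x": 0,"y": 0,"z": 0,"ax": 0,"ay": 0,"az": -0.07,"hand": -1},
    {"x": 0,"y": 0,"z": 0,"ax": 0,"ay": 0,"az": -0.07,"hand": -1},
  ],
)

```text
time_s: 19.2
eef_pos: [543.6, -44.8, 135.5]
ee_rot: [0.698, 0.116, 0.697, -0.117]
force: [-1.0, -4.8, 5.9]
grip_width: 0.152
```

```bash
python3 s.py 4
```

```text
t 19.2 p [543.6 -44.8 135.5] phi 1.2397 F [-1.  -4.8  5.9] M [-0.872  0.233 -0.038] g 0.152 j6 -1.54 t6 0.273 dn [ 0.002 -0.002]
```

carry_out(
  targets=[
    {"x": 0,"y": 0,"z": 0,"ax": 0,"ay": 0,"az": -0.07,"hand": -1},
    {"x": 0,"y": 0,"z": 0,"ax": 0,"ay": 0,"az": -0.07,"hand": -1},
  ],
)

```text
time_s: 19.45
eef_pos: [543.6, -44.9, 135.6]
ee_rot: [0.694, 0.141, 0.692, -0.141]
force: [0.2, -5.3, 5.6]
grip_width: 0.152
```

```bash
python3 s.py 4
```

```text
t 19.45 p [543.6 -44.9 135.6] phi 1.1696 F [ 0.2 -5.3  5.6] M [-0.902  0.249 -0.038] g 0.152 j6 -1.47 t6 0.273 dn [ 0.002 -0.002]
```

carry_out(
  targets=[
    {"x": 0,"y": 0,"z": 0,"ax": 0,"ay": 0,"az": -0.07,"hand": -1},
    {"x": 0,"y": 0,"z": 0,"ax": 0,"ay": 0,"az": -0.07,"hand": -1},
  ],
)

```text
time_s: 19.7
eef_pos: [543.6, -44.9, 135.6]
ee_rot: [0.689, 0.165, 0.687, -0.165]
force: [-2.1, -5.9, 6.6]
grip_width: 0.154
```

```bash
python3 s.py 4
```

```text
t 19.7 p [543.6 -44.9 135.6] phi 1.0997 F [-2.1 -5.9  6.6] M [-0.969  0.211 -0.02 ] g 0.154 j6 -1.4 t6 0.273 dn [ 0.002 -0.002]
```

carry_out(
  targets=[
    {"x": 0,"y": 0,"z": 0,"ax": 0,"ay": 0,"az": -0.07,"hand": -1},
    {"x": 0,"y": 0,"z": 0,"ax": 0,"ay": 0,"az": -0.07,"hand": -1},
  ],
)

```text
time_s: 19.95
eef_pos: [543.6, -45.0, 135.5]
ee_rot: [0.682, 0.189, 0.68, -0.189]
force: [-1.1, -6.3, 5.8]
grip_width: 0.152
```

```bash
python3 s.py 4
```

```text
t 19.95 p [543.6 -45.  135.5] phi 1.0298 F [-1.1 -6.3  5.8] M [-1.004  0.202  0.021] g 0.152 j6 -1.33 t6 0.317 dn [ 0.002 -0.002]
```

carry_out(
  targets=[
    {"x": 0,"y": 0,"z": 0,"ax": 0,"ay": 0,"az": -0.07,"hand": -1},
    {"x": 0,"y": 0,"z": 0,"ax": 0,"ay": 0,"az": -0.07,"hand": -1},
  ],
)

```text
time_s: 20.2
eef_pos: [543.6, -45.0, 135.5]
ee_rot: [0.675, 0.212, 0.673, -0.213]
force: [-1.0, -6.4, 5.2]
grip_width: 0.152
```

```bash
python3 s.py 4
```

```text
t 20.2 p [543.6 -45.  135.5] phi 0.9601 F [-1.  -6.4  5.2] M [-1.019  0.202  0.218] g 0.152 j6 -1.26 t6 0.487 dn [ 0.002 -0.002]
```

carry_out(
  targets=[
    {"x": 0,"y": 0,"z": 0,"ax": 0,"ay": 0,"az": -0.07,"hand": -1},
    {"x": 0,"y": 0,"z": 0,"ax": 0,"ay": 0,"az": -0.07,"hand": -1},
  ],
)

```text
time_s: 20.45
eef_pos: [543.6, -45.1, 135.5]
ee_rot: [0.668, 0.236, 0.665, -0.236]
force: [-1.9, -5.5, 6.5]
grip_width: 0.148
```

```bash
python3 s.py 4
```

```text
t 20.45 p [543.6 -45.1 135.5] phi 0.8902 F [-1.9 -5.5  6.5] M [-1.107  0.183  0.253] g 0.148 j6 -1.19 t6 0.533 dn [ 0.002 -0.002]
```

carry_out(
  targets=[
    {"x": 0,"y": 0,"z": 0,"ax": 0,"ay": 0,"az": -0.08,"hand": -1},
    {"x": 0,"y": 0,"z": 0,"ax": 0,"ay": 0,"az": -0.16,"hand": -1},
    {"x": 0,"y": 0,"z": 0,"ax": 0,"ay": 0,"az": -0.24,"hand": -1},
    {"x": 0,"y": 0,"z": 0,"ax": 0,"ay": 0,"az": -0.31,"hand": -1},
    {"x": 0,"y": 0,"z": 0,"ax": 0,"ay": 0,"az": -0.31,"hand": -1},
  ],
)

```text
time_s: 21.08
eef_pos: [543.5, -45.3, 135.6]
ee_rot: [0.623, 0.336, 0.621, -0.336]
force: [-2.3, -6.9, 5.3]
grip_width: 0.151
```

```bash
python3 s.py 4
```

```text
t 21.07 p [543.5 -45.3 135.6] phi 0.5803 F [-2.3 -6.9  5.3] M [-1.351  0.301  0.296] g 0.151 j6 -0.88 t6 0.585 dn [ 0.002 -0.003]
```

carry_out(
  targets=[
    {"x": 0,"y": 0,"z": 0,"ax": 0,"ay": 0,"az": 0,"hand": -0.2},
    {"x": 0,"y": 0,"z": 0,"ax": 0,"ay": 0,"az": 0,"hand": -0.2},
    {"x": 0,"y": 0,"z": 0.02,"ax": 0,"ay": 0,"az": 0,"hand": -0.2},
    {"x": 0,"y": 0,"z": 0.055,"ax": 0,"ay": 0,"az": 0,"hand": -0.2},
  ],
)

```text
time_s: 21.58
eef_pos: [542.3, -43.7, 189.0]
ee_rot: [0.621, 0.336, 0.623, -0.336]
force: [1.2, 0.7, -0.0]
grip_width: 0.403
```

carry_out(
  targets=[
    {"x": -0.0073,"y": 0.0252,"z": 0,"ax": 0,"ay": 0,"az": 0.1,"hand": -0.2},
    {"x": -0.0153,"y": 0.0552,"z": 0,"ax": 0,"ay": 0,"az": 0.2,"hand": -0.2},
    {"x": -0.0243,"y": 0.0852,"z": 0,"ax": 0,"ay": 0,"az": 0.28,"hand": -0.2},
    {"x": -0.0333,"y": 0.1152,"z": 0,"ax": 0,"ay": 0,"az": 0.338,"hand": -0.2},
    {"x": -0.0393,"y": 0.1302,"z": 0,"ax": 0,"ay": 0,"az": 0.338,"hand": -0.2},
  ],
)

```text
time_s: 22.2
eef_pos: [503.1, 87.4, 189.3]
ee_rot: [0.67, 0.226, 0.67, -0.226]
force: [0.6, -0.6, 0.8]
grip_width: 0.4
```

```bash
python3 s.py
python3 - <<'E'
from fit import *
ims={n:viewer.capture(n) for n in("top","side")}
for k in(1,2,3):
    for s in ims:
        v,f=bar(*KN[k],{s:ims[s]});print(k+1,s,np.round(KN[k]+v[:2],1),round(v[2]%np.pi,3),round(f,1))
o=[cv2.resize(ims[n][y:y+125,175:300],None,fx=3.2,fy=3.2,interpolation=3) for n,y in(("top",105),("side",165))]
cv2.imwrite("pics/d.png",np.hstack(o))
E
```

```text
t 22.2 p [503.1  87.4 189.3] phi 0.9193 F [ 0.6 -0.6  0.8] M [ 0.002  0.003 -0.011] g 0.4 j6 -0.98 t6 -0.489 dn [-0.  0.]
2 top [634.1 125.5] 2.973 -64.8
2 side [632.7 125.3] 2.862 -168.0
3 top [674.2  -4.3] 2.982 -37.6
3 side [672.3  -4.6] 2.865 -141.8
4 top [542.1 -44.5] 1.548 -8.0
4 side [542.1 -45.2] 0.249 -95.5
```

View pics/d.png

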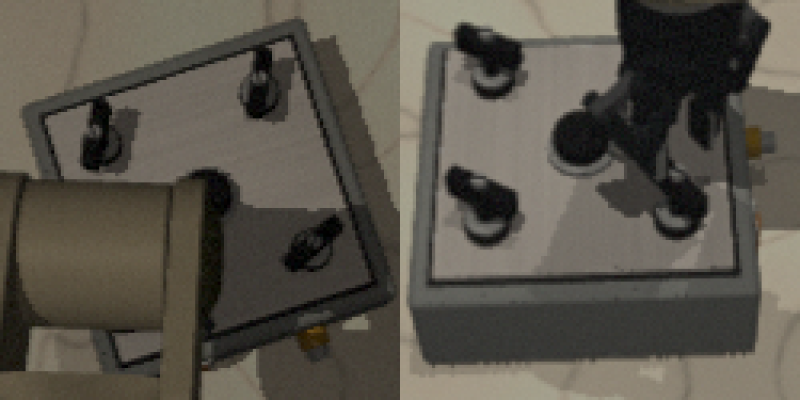

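carry_out(
  targets=[
    {"x": 0,"y": 0,"z": -0.03,"ax": 0,"ay": 0,"az": 0,"hand": -0.2},
    {"x": 0,"y": 0,"z": -0.055,"ax": 0,"ay": 0,"az": 0,"hand": -0.2},
    {"x": 0,"y": 0,"z": -0.055,"ax": 0,"ay": 0,"az": 0,"hand": -0.2},
  ],
)

```text
time_s: 22.68
eef_pos: [503.1, 85.2, 133.0]
ee_rot: [0.669, 0.227, 0.671, -0.227]
force: [-1.0, 0.5, 1.0]
grip_width: 0.398
```

carry_out(
  targets=[
    {"x": 0,"y": 0,"z": 0,"ax": 0,"ay": 0,"az": 0,"hand": -1},
    {"x": 0,"y": 0,"z": 0,"ax": 0,"ay": 0,"az": 0,"hand": -1},
    {"x": 0,"y": 0,"z": 0,"ax": 0,"ay": 0,"az": 0,"hand": -1},
    {"x": 0,"y": 0,"z": 0,"ax": 0,"ay": 0,"az": 0,"hand": -1},
  ],
)

```text
time_s: 23.18
eef_pos: [504.0, 85.2, 135.5]
ee_rot: [0.671, 0.226, 0.669, -0.227]
force: [-2.8, -4.8, 5.1]
grip_width: 0.151
```

```bash
python3 s.py
```

```text
t 23.18 p [504.   85.2 135.5] phi 0.9184 F [-2.8 -4.8  5.1] M [-0.958  0.473  0.007] g 0.151 j6 -0.98 t6 0.003 dn [ 0.002 -0.001]
```

carry_out(
  targets=[
    {"x": 0,"y": 0,"z": 0,"ax": 0,"ay": 0,"az": -0.07,"hand": -1},
    {"x": 0,"y": 0,"z": 0,"ax": 0,"ay": 0,"az": -0.07,"hand": -1},
  ],
)

```text
time_s: 23.42
eef_pos: [504.0, 85.2, 135.5]
ee_rot: [0.662, 0.25, 0.661, -0.25]
force: [-3.4, -6.1, 4.6]
grip_width: 0.149
```

```bash
python3 s.py
```

```text
t 23.43 p [504.   85.2 135.5] phi 0.8481 F [-3.4 -6.1  4.6] M [-0.952  0.386  0.193] g 0.149 j6 -0.91 t6 0.464 dn [ 0.002 -0.002]
```

carry_out(
  targets=[
    {"x": 0,"y": 0,"z": 0,"ax": 0,"ay": 0,"az": -0.07,"hand": -1},
    {"x": 0,"y": 0,"z": 0,"ax": 0,"ay": 0,"az": -0.07,"hand": -1},
  ],
)

```text
time_s: 23.68
eef_pos: [504.1, 85.2, 135.5]
ee_rot: [0.653, 0.273, 0.652, -0.273]
force: [-2.6, -6.2, 5.0]
grip_width: 0.15
```

```bash
python3 s.py
```

```text
t 23.68 p [504.1  85.2 135.5] phi 0.7784 F [-2.6 -6.2  5. ] M [-0.987  0.439  0.269] g 0.15 j6 -0.84 t6 0.577 dn [ 0.002 -0.002]
```

carry_out(
  targets=[
    {"x": 0,"y": 0,"z": 0,"ax": 0,"ay": 0,"az": -0.07,"hand": -1},
    {"x": 0,"y": 0,"z": 0,"ax": 0,"ay": 0,"az": -0.07,"hand": -1},
  ],
)

```text
time_s: 23.92
eef_pos: [504.1, 85.2, 135.5]
ee_rot: [0.643, 0.295, 0.642, -0.296]
force: [-3.2, -6.2, 5.4]
grip_width: 0.152
```

```bash
python3 s.py
```

```text
t 23.93 p [504.1  85.2 135.5] phi 0.7084 F [-3.2 -6.2  5.4] M [-0.978  0.449  0.306] g 0.152 j6 -0.77 t6 0.587 dn [ 0.002 -0.002]
```

carry_out(
  targets=[
    {"x": 0,"y": 0,"z": 0,"ax": 0,"ay": 0,"az": -0.08,"hand": -1},
    {"x": 0,"y": 0,"z": 0,"ax": 0,"ay": 0,"az": -0.16,"hand": -1},
    {"x": 0,"y": 0,"z": 0,"ax": 0,"ay": 0,"az": -0.24,"hand": -1},
    {"x": 0,"y": 0,"z": 0,"ax": 0,"ay": 0,"az": -0.32,"hand": -1},
    {"x": 0,"y": 0,"z": 0,"ax": 0,"ay": 0,"az": -0.4,"hand": -1},
  ],
)

```text
time_s: 24.55
eef_pos: [504.0, 85.0, 135.5]
ee_rot: [0.571, 0.417, 0.57, -0.418]
force: [-2.6, -6.7, 5.1]
grip_width: 0.15
```

```bash
python3 s.py
```

```text
t 24.55 p [504.   85.  135.5] phi 0.3068 F [-2.6 -6.7  5.1] M [-1.105  0.556  0.428] g 0.15 j6 -0.37 t6 -0.47 dn [ 0.001 -0.002]
```

carry_out(
  targets=[
    {"x": 0,"y": 0,"z": 0,"ax": 0,"ay": 0,"az": -0.07,"hand": -1},
    {"x": 0,"y": 0,"z": 0,"ax": 0,"ay": 0,"az": -0.07,"hand": -1},
  ],
)

```text
time_s: 24.8
eef_pos: [504.0, 85.1, 135.5]
ee_rot: [0.557, 0.437, 0.555, -0.437]
force: [-2.4, -6.6, 6.2]
grip_width: 0.155
```

```bash
python3 s.py
```

```text
t 24.8 p [504.   85.1 135.5] phi 0.2386 F [-2.4 -6.6  6.2] M [-1.187  0.574  0.372] g 0.155 j6 -0.3 t6 0.661 dn [ 0.001 -0.002]
```

carry_out(
  targets=[
    {"x": 0,"y": 0,"z": 0,"ax": 0,"ay": 0,"az": -0.07,"hand": -1},
    {"x": 0,"y": 0,"z": 0,"ax": 0,"ay": 0,"az": -0.07,"hand": -1},
  ],
)

```text
time_s: 25.05
eef_pos: [503.9, 85.0, 135.5]
ee_rot: [0.541, 0.456, 0.539, -0.456]
force: [-4.7, -6.9, 5.2]
grip_width: 0.153
```

```bash
python3 s.py
```

```text
t 25.05 p [503.9  85.  135.5] phi 0.1686 F [-4.7 -6.9  5.2] M [-1.18   0.587  0.335] g 0.153 j6 -0.23 t6 0.664 dn [ 0.001 -0.002]
```

carry_out(
  targets=[
    {"x": 0,"y": 0,"z": 0,"ax": 0,"ay": 0,"az": -0.045,"hand": -1},
    {"x": 0,"y": 0,"z": 0,"ax": 0,"ay": 0,"az": -0.09,"hand": -1},
    {"x": 0,"y": 0,"z": 0,"ax": 0,"ay": 0,"az": -0.09,"hand": -1},
  ],
)

```text
time_s: 25.42
eef_pos: [503.9, 85.0, 135.5]
ee_rot: [0.52, 0.48, 0.518, -0.48]
force: [-3.4, -6.8, 6.0]
grip_width: 0.154
```

```bash
python3 s.py
```

```text
t 25.43 p [503.9  85.  135.5] phi 0.0789 F [-3.4 -6.8  6. ] M [-1.156  0.634  0.411] g 0.154 j6 -0.14 t6 0.58 dn [ 0.001 -0.002]
```

carry_out(
  targets=[
    {"x": 0,"y": 0,"z": 0,"ax": 0,"ay": 0,"az": 0,"hand": -0.2},
    {"x": 0,"y": 0,"z": 0,"ax": 0,"ay": 0,"az": 0,"hand": -0.2},
    {"x": 0,"y": 0,"z": 0.02,"ax": 0,"ay": 0,"az": 0,"hand": -0.2},
    {"x": 0,"y": 0,"z": 0.055,"ax": 0,"ay": 0,"az": 0,"hand": -0.2},
  ],
)

```text
time_s: 25.92
eef_pos: [503.2, 86.2, 189.3]
ee_rot: [0.519, 0.48, 0.52, -0.48]
force: [-0.0, 0.2, -0.1]
grip_width: 0.398
```

carry_out(
  targets=[
    {"x": 0.02,"y": -0.0112,"z": 0,"ax": 0,"ay": 0,"az": 0.17,"hand": -0.2},
    {"x": 0.05,"y": -0.0312,"z": 0,"ax": 0,"ay": 0,"az": 0.34,"hand": -0.2},
    {"x": 0.08,"y": -0.0412,"z": 0,"ax": 0,"ay": 0,"az": 0.51,"hand": -0.2},
    {"x": 0.1,"y": -0.0512,"z": 0,"ax": 0,"ay": 0,"az": 0.68,"hand": -0.2},
  ],
)

```text
time_s: 26.42
eef_pos: [604.7, 34.5, 189.2]
ee_rot: [0.65, 0.278, 0.65, -0.277]
force: [0.0, -0.0, 0.4]
grip_width: 0.403
```

carry_out(
  targets=[
    {"x": 0.02,"y": -0.01,"z": 0,"ax": 0,"ay": 0,"az": 0.17,"hand": -0.2},
    {"x": 0.05,"y": -0.03,"z": 0,"ax": 0,"ay": 0,"az": 0.34,"hand": -0.2},
    {"x": 0.0692,"y": -0.04,"z": 0,"ax": 0,"ay": 0,"az": 0.51,"hand": -0.2},
    {"x": 0.0692,"y": -0.04,"z": 0,"ax": 0,"ay": 0,"az": 0.652,"hand": -0.2},
    {"x": 0.0692,"y": -0.04,"z": 0,"ax": 0,"ay": 0,"az": 0.652,"hand": -0.2},
  ],
)

```text
time_s: 27.05
eef_pos: [672.9, -5.1, 189.1]
ee_rot: [0.705, 0.057, 0.705, -0.057]
force: [0.5, -0.4, 0.4]
grip_width: 0.4
```

```bash
python3 s.py
```

```text
t 27.05 p [672.9  -5.1 189.1] phi 1.4092 F [ 0.5 -0.4  0.4] M [-0.035  0.015 -0.005] g 0.4 j6 -1.59 t6 -0.811 dn [-0.  0.]
```

carry_out(
  targets=[
    {"x": 0,"y": 0,"z": -0.03,"ax": 0,"ay": 0,"az": 0,"hand": -0.2},
    {"x": 0,"y": 0,"z": -0.055,"ax": 0,"ay": 0,"az": 0,"hand": -0.2},
    {"x": 0,"y": 0,"z": -0.055,"ax": 0,"ay": 0,"az": 0,"hand": -0.2},
  ],
)

```text
time_s: 27.42
eef_pos: [671.9, -4.8, 132.8]
ee_rot: [0.704, 0.058, 0.706, -0.057]
force: [0.3, 0.5, 2.0]
grip_width: 0.401
```

carry_out(
  targets=[
    {"x": 0,"y": 0,"z": 0,"ax": 0,"ay": 0,"az": 0,"hand": -1},
    {"x": 0,"y": 0,"z": 0,"ax": 0,"ay": 0,"az": 0,"hand": -1},
    {"x": 0,"y": 0,"z": 0,"ax": 0,"ay": 0,"az": 0,"hand": -1},
    {"x": 0,"y": 0,"z": 0,"ax": 0,"ay": 0,"az": 0,"hand": -1},
  ],
)

```text
time_s: 27.92
eef_pos: [673.3, -5.7, 136.0]
ee_rot: [0.706, 0.057, 0.704, -0.057]
force: [-0.7, -2.2, 6.8]
grip_width: 0.152
```

```bash
python3 s.py
```

```text
t 27.93 p [673.3  -5.7 136. ] phi 1.4099 F [-0.7 -2.2  6.8] M [-0.415  0.29   0.019] g 0.152 j6 -1.59 t6 -0.03 dn [ 0.002 -0.001]
```

carry_out(
  targets=[
    {"x": 0,"y": 0,"z": 0,"ax": 0,"ay": 0,"az": -0.08,"hand": -1},
    {"x": 0,"y": 0,"z": 0,"ax": 0,"ay": 0,"az": -0.16,"hand": -1},
    {"x": 0,"y": 0,"z": 0,"ax": 0,"ay": 0,"az": -0.24,"hand": -1},
    {"x": 0,"y": 0,"z": 0,"ax": 0,"ay": 0,"az": -0.32,"hand": -1},
    {"x": 0,"y": 0,"z": 0,"ax": 0,"ay": 0,"az": -0.4,"hand": -1},
  ],
)

```text
time_s: 28.55
eef_pos: [673.4, -5.9, 136.0]
ee_rot: [0.68, 0.196, 0.678, -0.197]
force: [-1.7, -3.8, 6.4]
grip_width: 0.149
```

carry_out(
  targets=[
    {"x": 0,"y": 0,"z": 0,"ax": 0,"ay": 0,"az": -0.08,"hand": -1},
    {"x": 0,"y": 0,"z": 0,"ax": 0,"ay": 0,"az": -0.16,"hand": -1},
    {"x": 0,"y": 0,"z": 0,"ax": 0,"ay": 0,"az": -0.24,"hand": -1},
    {"x": 0,"y": 0,"z": 0,"ax": 0,"ay": 0,"az": -0.31,"hand": -1},
    {"x": 0,"y": 0,"z": 0,"ax": 0,"ay": 0,"az": -0.31,"hand": -1},
  ],
)

```text
time_s: 29.18
eef_pos: [673.4, -6.0, 136.1]
ee_rot: [0.642, 0.298, 0.64, -0.298]
force: [-2.1, -4.0, 5.5]
grip_width: 0.147
```

```bash
python3 s.py
```

```text
t 29.18 p [673.4  -6.  136.1] phi 0.6999 F [-2.1 -4.   5.5] M [-0.747  0.225  0.35 ] g 0.147 j6 -0.88 t6 0.662 dn [ 0.003 -0.002]
```

carry_out(
  targets=[
    {"x": 0,"y": 0,"z": 0,"ax": 0,"ay": 0,"az": -0.07,"hand": -1},
    {"x": 0,"y": 0,"z": 0,"ax": 0,"ay": 0,"az": -0.07,"hand": -1},
  ],
)

```text
time_s: 29.42
eef_pos: [673.4, -6.0, 136.0]
ee_rot: [0.631, 0.32, 0.629, -0.321]
force: [-2.1, -3.6, 6.7]
grip_width: 0.149
```

```bash
python3 s.py
```

```text
t 29.43 p [673.4  -6.  136. ] phi 0.6299 F [-2.1 -3.6  6.7] M [-0.706  0.266  0.388] g 0.149 j6 -0.81 t6 0.664 dn [ 0.003 -0.002]
```

carry_out(
  targets=[
    {"x": 0,"y": 0,"z": 0,"ax": 0,"ay": 0,"az": -0.07,"hand": -1},
    {"x": 0,"y": 0,"z": 0,"ax": 0,"ay": 0,"az": -0.07,"hand": -1},
  ],
)

```text
time_s: 29.68
eef_pos: [673.3, -6.0, 136.0]
ee_rot: [0.62, 0.342, 0.618, -0.343]
force: [-0.9, -4.4, 6.8]
grip_width: 0.149
```

```bash
python3 s.py
```

```text
t 29.68 p [673.3  -6.  136. ] phi 0.5599 F [-0.9 -4.4  6.8] M [-0.764  0.344  0.377] g 0.149 j6 -0.74 t6 0.674 dn [ 0.003 -0.002]
```

carry_out(
  targets=[
    {"x": 0,"y": 0,"z": 0,"ax": 0,"ay": 0,"az": 0,"hand": -0.2},
    {"x": 0,"y": 0,"z": 0,"ax": 0,"ay": 0,"az": 0,"hand": -0.2},
    {"x": 0,"y": 0,"z": 0.02,"ax": 0,"ay": 0,"az": 0,"hand": -0.2},
    {"x": 0,"y": 0,"z": 0.055,"ax": 0,"ay": 0,"az": 0,"hand": -0.2},
  ],
)

```text
time_s: 30.18
eef_pos: [672.2, -4.8, 188.5]
ee_rot: [0.618, 0.342, 0.62, -0.342]
force: [0.6, -0.2, -0.3]
grip_width: 0.397
```

carry_out(
  targets=[
    {"x": -0.0073,"y": 0.0252,"z": 0,"ax": 0,"ay": 0,"az": 0.16,"hand": -0.2},
    {"x": -0.0153,"y": 0.0502,"z": 0,"ax": 0,"ay": 0,"az": 0.32,"hand": -0.2},
    {"x": -0.0243,"y": 0.0802,"z": 0,"ax": 0,"ay": 0,"az": 0.48,"hand": -0.2},
    {"x": -0.0333,"y": 0.1102,"z": 0,"ax": 0,"ay": 0,"az": 0.64,"hand": -0.2},
    {"x": -0.0393,"y": 0.1302,"z": 0,"ax": 0,"ay": 0,"az": 0.8,"hand": -0.2},
  ],
)

```text
time_s: 30.8
eef_pos: [633.0, 126.6, 189.2]
ee_rot: [0.703, 0.072, 0.704, -0.072]
force: [0.9, -0.4, -0.2]
grip_width: 0.404
```

carry_out(
  targets=[
    {"x": 0,"y": 0,"z": 0,"ax": 0,"ay": 0,"az": 0,"hand": -0.2},
    {"x": 0,"y": 0,"z": -0.03,"ax": 0,"ay": 0,"az": 0,"hand": -0.2},
    {"x": 0,"y": 0,"z": -0.055,"ax": 0,"ay": 0,"az": 0,"hand": -0.2},
    {"x": 0,"y": 0,"z": -0.055,"ax": 0,"ay": 0,"az": 0,"hand": -0.2},
  ],
)

```text
time_s: 31.3
eef_pos: [632.9, 124.1, 132.5]
ee_rot: [0.702, 0.075, 0.704, -0.076]
force: [-0.0, -0.1, -0.5]
grip_width: 0.403
```

carry_out(
  targets=[
    {"x": 0,"y": 0,"z": 0,"ax": 0,"ay": 0,"az": 0,"hand": -1},
    {"x": 0,"y": 0,"z": 0,"ax": 0,"ay": 0,"az": 0,"hand": -1},
    {"x": 0,"y": 0,"z": 0,"ax": 0,"ay": 0,"az": 0,"hand": -1},
    {"x": 0,"y": 0,"z": 0,"ax": 0,"ay": 0,"az": 0,"hand": -1},
  ],
)

```text
time_s: 31.8
eef_pos: [634.2, 124.4, 135.7]
ee_rot: [0.704, 0.074, 0.702, -0.075]
force: [0.2, -3.8, 6.5]
grip_width: 0.15
```

```bash
python3 s.py
```

```text
t 31.8 p [634.2 124.4 135.7] phi 1.3601 F [ 0.2 -3.8  6.5] M [-0.721  0.037 -0.008] g 0.15 j6 -1.35 t6 -0.016 dn [ 0.003 -0.001]
```

carry_out(
  targets=[
    {"x": 0,"y": 0,"z": 0,"ax": 0,"ay": 0,"az": -0.08,"hand": -1},
    {"x": 0,"y": 0,"z": 0,"ax": 0,"ay": 0,"az": -0.16,"hand": -1},
    {"x": 0,"y": 0,"z": 0,"ax": 0,"ay": 0,"az": -0.24,"hand": -1},
    {"x": 0,"y": 0,"z": 0,"ax": 0,"ay": 0,"az": -0.32,"hand": -1},
    {"x": 0,"y": 0,"z": 0,"ax": 0,"ay": 0,"az": -0.4,"hand": -1},
  ],
)

```text
time_s: 32.42
eef_pos: [634.2, 124.3, 135.7]
ee_rot: [0.675, 0.213, 0.673, -0.213]
force: [-1.4, -5.5, 6.3]
grip_width: 0.15
```

carry_out(
  targets=[
    {"x": 0,"y": 0,"z": 0,"ax": 0,"ay": 0,"az": -0.08,"hand": -1},
    {"x": 0,"y": 0,"z": 0,"ax": 0,"ay": 0,"az": -0.16,"hand": -1},
    {"x": 0,"y": 0,"z": 0,"ax": 0,"ay": 0,"az": -0.24,"hand": -1},
    {"x": 0,"y": 0,"z": 0,"ax": 0,"ay": 0,"az": -0.305,"hand": -1},
    {"x": 0,"y": 0,"z": 0,"ax": 0,"ay": 0,"az": -0.305,"hand": -1},
  ],
)

```text
time_s: 33.05
eef_pos: [634.1, 124.2, 135.7]
ee_rot: [0.635, 0.312, 0.633, -0.313]
force: [-0.7, -5.6, 6.3]
grip_width: 0.154
```

carry_out(
  targets=[
    {"x": 0,"y": 0,"z": 0,"ax": 0,"ay": 0,"az": -0.07,"hand": -1},
    {"x": 0,"y": 0,"z": 0,"ax": 0,"ay": 0,"az": -0.07,"hand": -1},
  ],
)

```text
time_s: 33.3
eef_pos: [634.1, 124.2, 135.7]
ee_rot: [0.624, 0.334, 0.622, -0.335]
force: [-0.7, -5.8, 6.7]
grip_width: 0.15
```

```bash
python3 s.py
```

```text
t 33.3 p [634.1 124.2 135.7] phi 0.5851 F [-0.7 -5.8  6.7] M [-0.995  0.241  0.422] g 0.15 j6 -0.57 t6 0.665 dn [ 0.002 -0.002]
```

carry_out(
  targets=[
    {"x": 0,"y": 0,"z": 0,"ax": 0,"ay": 0,"az": -0.07,"hand": -1},
    {"x": 0,"y": 0,"z": 0,"ax": 0,"ay": 0,"az": -0.07,"hand": -1},
  ],
)

```text
time_s: 33.55
eef_pos: [634.1, 124.1, 135.7]
ee_rot: [0.612, 0.356, 0.61, -0.356]
force: [-0.2, -5.1, 6.4]
grip_width: 0.153
```

```bash
python3 s.py
```

```text
t 33.55 p [634.1 124.1 135.7] phi 0.5151 F [-0.2 -5.1  6.4] M [-1.052  0.186  0.375] g 0.153 j6 -0.5 t6 0.675 dn [ 0.002 -0.002]
```

carry_out(
  targets=[
    {"x": 0,"y": 0,"z": 0,"ax": 0,"ay": 0,"az": 0,"hand": -0.2},
    {"x": 0,"y": 0,"z": 0,"ax": 0,"ay": 0,"az": 0,"hand": -0.2},
    {"x": 0,"y": 0,"z": 0.02,"ax": 0,"ay": 0,"az": 0,"hand": -0.2},
    {"x": 0,"y": 0,"z": 0.055,"ax": 0,"ay": 0,"az": 0,"hand": -0.2},
  ],
)

```text
time_s: 34.05
eef_pos: [632.8, 125.3, 188.5]
ee_rot: [0.61, 0.356, 0.612, -0.356]
force: [0.5, 0.2, -0.2]
grip_width: 0.4
```

carry_out(
  targets=[
    {"x": -0.0166,"y": -0.0292,"z": 0,"ax": 0,"ay": 0,"az": 0.06,"hand": -0.2},
    {"x": -0.0396,"y": -0.0742,"z": 0,"ax": 0,"ay": 0,"az": 0.12,"hand": -0.2},
    {"x": -0.0626,"y": -0.1192,"z": 0,"ax": 0,"ay": 0,"az": 0.19,"hand": -0.2},
    {"x": -0.0826,"y": -0.1542,"z": 0,"ax": 0,"ay": 0,"az": 0.19,"hand": -0.2},
    {"x": -0.0906,"y": -0.1692,"z": 0,"ax": 0,"ay": 0,"az": 0.19,"hand": -0.2},
  ],
)

```text
time_s: 34.67
eef_pos: [542.2, -45.4, 189.4]
ee_rot: [0.642, 0.297, 0.642, -0.297]
force: [0.2, -0.4, 0.2]
grip_width: 0.401
```

carry_out(
  targets=[
    {"x": 0,"y": 0,"z": 0,"ax": 0,"ay": 0,"az": 0,"hand": -0.2},
    {"x": 0,"y": 0,"z": -0.03,"ax": 0,"ay": 0,"az": 0,"hand": -0.2},
    {"x": 0,"y": 0,"z": -0.055,"ax": 0,"ay": 0,"az": 0,"hand": -0.2},
    {"x": 0,"y": 0,"z": -0.055,"ax": 0,"ay": 0,"az": 0,"hand": -0.2},
  ],
)

```text
time_s: 35.17
eef_pos: [542.6, -42.8, 132.8]
ee_rot: [0.641, 0.296, 0.643, -0.296]
force: [0.3, -0.5, 0.6]
grip_width: 0.404
```

carry_out(
  targets=[
    {"x": 0,"y": 0,"z": 0,"ax": 0,"ay": 0,"az": 0,"hand": -1},
    {"x": 0,"y": 0,"z": 0,"ax": 0,"ay": 0,"az": 0,"hand": -1},
    {"x": 0,"y": 0,"z": 0,"ax": 0,"ay": 0,"az": 0,"hand": -1},
    {"x": 0,"y": 0,"z": 0,"ax": 0,"ay": 0,"az": 0,"hand": -1},
  ],
)

```text
time_s: 35.67
eef_pos: [542.9, -44.5, 135.6]
ee_rot: [0.642, 0.296, 0.642, -0.297]
force: [-4.8, -2.1, 2.0]
grip_width: 0.153
```

```bash
python3 s.py
```

```text
t 35.67 p [542.9 -44.5 135.6] phi 0.7058 F [-4.8 -2.1  2. ] M [-0.307  0.781 -0.013] g 0.153 j6 -1.0 t6 -0.015 dn [ 0.    -0.001]
```

carry_out(
  targets=[
    {"x": 0,"y": 0,"z": 0,"ax": 0,"ay": 0,"az": -0.08,"hand": -1},
    {"x": 0,"y": 0,"z": 0,"ax": 0,"ay": 0,"az": -0.16,"hand": -1},
    {"x": 0,"y": 0,"z": 0,"ax": 0,"ay": 0,"az": -0.24,"hand": -1},
    {"x": 0,"y": 0,"z": 0,"ax": 0,"ay": 0,"az": -0.32,"hand": -1},
    {"x": 0,"y": 0,"z": 0,"ax": 0,"ay": 0,"az": -0.4,"hand": -1},
  ],
)

```text
time_s: 36.3
eef_pos: [543.1, -44.5, 135.6]
ee_rot: [0.57, 0.418, 0.569, -0.419]
force: [-3.3, -1.6, 2.7]
grip_width: 0.153
```

carry_out(
  targets=[
    {"x": 0,"y": 0,"z": 0,"ax": 0,"ay": 0,"az": -0.08,"hand": -1},
    {"x": 0,"y": 0,"z": 0,"ax": 0,"ay": 0,"az": -0.16,"hand": -1},
    {"x": 0,"y": 0,"z": 0,"ax": 0,"ay": 0,"az": -0.24,"hand": -1},
    {"x": 0,"y": 0,"z": 0,"ax": 0,"ay": 0,"az": -0.305,"hand": -1},
    {"x": 0,"y": 0,"z": 0,"ax": 0,"ay": 0,"az": -0.305,"hand": -1},
  ],
)

```text
time_s: 36.92
eef_pos: [543.2, -44.6, 135.5]
ee_rot: [0.501, 0.499, 0.5, -0.5]
force: [-4.2, -3.7, 4.1]
grip_width: 0.152
```

carry_out(
  targets=[
    {"x": 0,"y": 0,"z": 0,"ax": 0,"ay": 0,"az": -0.07,"hand": -1},
    {"x": 0,"y": 0,"z": 0,"ax": 0,"ay": 0,"az": -0.07,"hand": -1},
  ],
)

```text
time_s: 37.17
eef_pos: [543.3, -44.6, 135.6]
ee_rot: [-0.483, -0.517, -0.482, 0.517]
force: [-4.0, -3.8, 5.8]
grip_width: 0.15
```

```bash
python3 s.py
```

```text
t 37.17 p [543.3 -44.6 135.6] phi -0.068 F [-4.  -3.8  5.8] M [-0.673  0.62   0.34 ] g 0.15 j6 -0.23 t6 0.663 dn [ 0.001 -0.001]
```

carry_out(
  targets=[
    {"x": 0,"y": 0,"z": 0,"ax": 0,"ay": 0,"az": -0.07,"hand": -1},
    {"x": 0,"y": 0,"z": 0,"ax": 0,"ay": 0,"az": -0.07,"hand": -1},
  ],
)

```text
time_s: 37.42
eef_pos: [543.3, -44.7, 135.5]
ee_rot: [0.465, 0.533, 0.464, -0.533]
force: [-3.8, -3.8, 5.0]
grip_width: 0.152
```

```bash
python3 s.py
```

```text
t 37.42 p [543.3 -44.7 135.5] phi -0.138 F [-3.8 -3.8  5. ] M [-0.616  0.621  0.391] g 0.152 j6 -0.16 t6 0.673 dn [ 0.001 -0.002]
```

carry_out(
  targets=[
    {"x": 0,"y": 0,"z": 0,"ax": 0,"ay": 0,"az": 0,"hand": -0.2},
    {"x": 0,"y": 0,"z": 0,"ax": 0,"ay": 0,"az": 0,"hand": -0.2},
    {"x": 0,"y": 0,"z": 0.02,"ax": 0,"ay": 0,"az": 0,"hand": -0.2},
    {"x": 0,"y": 0,"z": 0.06,"ax": 0,"ay": 0,"az": 0,"hand": -0.2},
    {"x": 0,"y": 0,"z": 0.1,"ax": 0,"ay": 0,"az": 0,"hand": -0.2},
  ],
)

```text
time_s: 38.05
eef_pos: [542.9, -43.9, 235.5]
ee_rot: [0.464, 0.534, 0.464, -0.533]
force: [0.3, -0.6, -0.2]
grip_width: 0.404
```

carry_out(
  targets=[
    {"x": -0.03,"y": -0.04,"z": 0,"ax": 0,"ay": 0,"az": 0,"hand": 0},
    {"x": -0.07,"y": -0.09,"z": 0,"ax": 0,"ay": 0,"az": 0,"hand": 0},
    {"x": -0.11,"y": -0.14,"z": 0,"ax": 0,"ay": 0,"az": 0,"hand": 0},
    {"x": -0.14,"y": -0.18,"z": 0,"ax": 0,"ay": 0,"az": 0,"hand": 0},
    {"x": -0.15,"y": -0.2,"z": 0,"ax": 0,"ay": 0,"az": 0,"hand": 0},
  ],
)

```text
time_s: 38.67
eef_pos: [391.6, -245.9, 234.6]
ee_rot: [0.464, 0.534, 0.463, -0.534]
force: [0.7, 0.2, 1.1]
grip_width: 0.5
```

carry_out(
  targets=[
    {"x": -0.03,"y": -0.04,"z": 0,"ax": 0,"ay": 0,"az": 0,"hand": 0},
    {"x": -0.07,"y": -0.09,"z": 0,"ax": 0,"ay": 0,"az": 0,"hand": 0},
    {"x": -0.11,"y": -0.14,"z": 0,"ax": 0,"ay": 0,"az": 0,"hand": 0},
    {"x": -0.14,"y": -0.18,"z": 0,"ax": 0,"ay": 0,"az": 0,"hand": 0},
    {"x": -0.14,"y": -0.18,"z": 0,"ax": 0,"ay": 0,"az": 0,"hand": 0},
  ],
)

```text
time_s: 39.3
eef_pos: [251.1, -426.3, 234.0]
ee_rot: [0.463, 0.535, 0.463, -0.534]
force: [-0.4, 0.4, -1.1]
grip_width: 0.503
```

```bash
python3 s.py
python3 - <<'E'
from fit import *
ims={n:viewer.capture(n) for n in("top","side")}
for k in range(4):
    v,f=bar(*KN[k],ims);print(k+1,np.round(KN[k]+v[:2],1),round(v[2]%np.pi,3),"expect",round(([.078,.515,.56,-.138][k]+.174-np.pi/2)%np.pi,3),round(f,1))
cv2.imwrite("pics/e.png",cv2.resize(np.hstack([ims["top"],ims["side"]]),(800,300),interpolation=cv2.INTER_AREA))
E
```

```text
t 39.3 p [ 251.1 -426.3  234. ] phi -0.1434 F [-0.4  0.4 -1.1] M [ 0.017 -0.023  0.026] g 0.503 j6 -1.13 t6 -0.402 dn [ 0. -0.]
1 [503.2  86.9] 1.785 expect 1.823 -180.9
2 [632.7 125.5] 2.212 expect 2.26 -184.6
3 [671.3  -4.2] 2.268 expect 2.305 -162.2
4 [542.8 -43.7] 1.584 expect 1.607 -177.5
```

View pics/e.png

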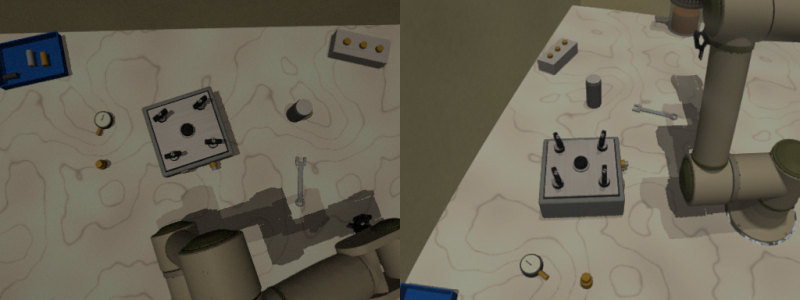

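The final picture shows the arm clear of the tank. The gauge, coupling, can and wrench are all where they were. All four bars are within 0.05 rad of the angles I expected after springback, so I'm handing in.

```bash
python3 -c "
from rig import finish_job
print(finish_job())"
```

```text
the job is handed in; nothing more can be done
None
```

All four knobs are tightened and let go, and the job was handed in at about 39 s of the 72 s allowed. I took them in the order 1, 3, 2, 4 in both passes.

- **First pass:** I found each bite from the rise in last-joint torque, then nipped each knob about 20° past it.
- **Second pass:** I aimed for about 59° past the bite on each knob, slightly under the 60° asked so as not to overshoot. The torques just before the final few degrees were 0.43 to 0.435 N m. They matched what I expected at that angle to about 0.005 N m, assuming the 0.04 N m running friction adds to the quoted bite torque.
- **Bite uncertainty:** the two ways I placed each bite differed by up to about 0.02 rad (1°). The wrist moment was noisier but agreed roughly, at 0.38 to 0.41 N m.
- **Last pictures:** the fitted bar angles were 0.02 to 0.05 rad short of the predicted sprung-back angles, within the accuracy of the fit.
- **Surroundings:** at the readings taken after each move, the force on the tool stayed at or below about 10 N. By eye, the gauge, coupling, can and wrench are where they were.

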